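# Colour reading of a plaque stack under a pivoting port cover

### The job

Take a colour reading of the moulded orange plaques. With the reader's well still empty and its dust cover shut, press the white zero key; then swing the cover fully aside on its pin and stack flat in the well, one on another, first the black aperture mask, then every orange plaque that is there, and last the white backing tile. Swing the cover fully shut over them, then press the blue mode key and after it the green read key, pressing keys one at a time, each down to its stop and only while the cover is shut, and leave the amber dropper bottle and the roll of film standing where they are.

Things in the scene. Friction and masses are not known exactly. Their poses are not given: they have to be found in the camera images.
- reader: Bench colour reader, fixed: white housing, top 62 mm above the bench, from x = -62 to 70 and y = -74 to 100 mm in its own frame; dark key panel 40 mm high in front, x = -118 to -62 mm; display strip 12 mm high on top at x = 41 to 64, y = -62 to 26 mm. Origin on the bench straight below the centre of the sample well; x to its rear (away from the robot at yaw 0), y to its left, z up.
- well (a point): Centre of the floor of the sample well, axes as the reader's. The well is a dark square pocket 52 x 52 mm, sides along x and y, floor 16 mm and mouth 62.6 mm above the bench. Its +y and -y walls are cut by finger slots 36 mm wide in x, out to y = +-53.5 mm, floor 12 mm above the bench: a part gripped across y can be set down on the well floor with the fingers in the slots.
- cover (a joint): Angle of the dust cover about its upright pin, rad: 0 fully shut (over well and slots, at its stop), growing to 1.75 (stop) as it swings clockwise seen from above, free end to the front, then to the reader's left. Stiff (0.06 N m), stays where left. From 1.2 on, well and slots are clear. The plate, 74 x 124 x 3 mm, sweeps 2 mm above the housing, so parts standing proud of the well stop it.
- cover_knob (a point): Knob to move the cover by: upright aluminium cylinder 14 mm in diameter with two dark rings, from 67 to 89 mm above the bench, with a 2 mm collar 22 mm wide at its foot. The point lies on its axis, 78 mm above the bench, 106 mm from the pin. With the cover shut it is 23 mm in front of the well's centre.
- cover_pin (a point): Axis of the cover's pin, 64 mm above the bench, at x = 52, y = 75 mm in the reader's frame. The knob goes round it. The pin head ends 71 mm above the bench.
- key_zero_top (a point): Centre of the top of the white zero key (left in a row of three, 45 mm apart), 20 mm square, 49 mm above the bench when up, 9 mm above the panel; at x = -90, y = 58 mm in the reader's frame. It goes straight down 4 mm to its stop against a spring: 1 N at first, 4 N at the stop.
- key_mode_top (a point): Centre of the top of the blue mode key (middle key), built like the zero key; x = -90, y = 13 mm in the reader's frame.
- key_read_top (a point): Centre of the top of the green read key (right key), built like the zero key; x = -90, y = -32 mm in the reader's frame.
- key_zero (a joint): How far the zero key is pressed, m: 0 up, 0.004 at its stop; it counts as pressed above 0.003.
- key_mode (a joint): How far the mode key is pressed, m, as for the zero key.
- key_read (a joint): How far the read key is pressed, m, as for the zero key.
- mask: Black aperture mask, a plate 48 x 48 mm, 8 mm thick, with a round hole of 22 mm in its middle, about 30 g. It lies flat on the bench to the right of the white bucket with the other loose parts. Its body origin is the centre of its underside, z up.
- plaque_1: Orange moulded colour plaque, 48 x 48 mm, 8 mm thick, about 25 g, lying flat on the bench; one to three of them are there, all alike (an absent one reads None from the start), and their order in the stack does not matter. Its body origin is the centre of its underside, z up.
- plaque_2: Orange moulded colour plaque, 48 x 48 mm, 8 mm thick, about 25 g, lying flat on the bench; one to three of them are there, all alike (an absent one reads None from the start), and their order in the stack does not matter. Its body origin is the centre of its underside, z up.
- plaque_3: Orange moulded colour plaque, 48 x 48 mm, 8 mm thick, about 25 g, lying flat on the bench; one to three of them are there, all alike (an absent one reads None from the start), and their order in the stack does not matter. Its body origin is the centre of its underside, z up.
- tile: White ceramic backing tile in a dark grey frame, 48 x 48 mm, 12 mm thick, about 70 g, lying flat on the bench. Its body origin is the centre of its underside, z up.
- salt_bucket: Fixed obstacle: big white lidded bucket, 222 mm across and 222 mm tall, between the reader and the loose parts. Its origin is the centre of its underside.
- dropper: Bystander: amber dropper bottle, 41 mm across, 114 mm tall, standing loose behind the parts. Its origin is the centre of its underside.
- film: Bystander: white roll of sealing film, 52 mm across, 50 mm tall, standing loose behind the parts. Its origin is the centre of its underside.
Not all that is in view belongs to the job. What is shaped like the plaque_2 but yellow is not meant.

How it is judged:
On the way, in this order (a step that is already met when the one before it is completed fails the run):
1. the zero key is pressed with the cover shut (value of joint key_zero above 0.003 m and value of joint cover below 0.12 rad), for 0.05 s.
2. the cover is swung fully aside, at least 1.2 rad, and the well lies open (value of joint cover above 1.2 rad), for 0.2 s.
3. the mask lies flat on the floor of the well (horizontal distance between mask and well below 0.005 m and angle between the z axis of mask and the z axis of well, either way round below 0.07 rad and z of mask in the frame of well between -0.003 and 0.003 m), for 0.2 s.
4. every plaque lies flat in the well on the mask (horizontal distance between each of plaque_1, plaque_2, plaque_3 and well below 0.005 m and angle between the z axis of each of plaque_1, plaque_2, plaque_3 and the z axis of well, either way round below 0.07 rad and z of each of plaque_1, plaque_2, plaque_3 in the frame of well below 0.0275 m and z of each of plaque_1, plaque_2, plaque_3 in the frame of mask above 0.005 m), for 0.2 s.
5. the white tile lies flat in the well on top of the plaques (horizontal distance between tile and well below 0.005 m and angle between the z axis of tile and the z axis of well, either way round below 0.07 rad and z of tile in the frame of well below 0.0355 m and z of each of plaque_1, plaque_2, plaque_3 in the frame of tile below -0.005 m), for 0.2 s.
6. the cover is shut over the stack, within 0.08 rad (value of joint cover below 0.08 rad), for 0.2 s.
7. the mode key is pressed with the cover shut (value of joint key_mode above 0.003 m and value of joint cover below 0.12 rad), for 0.05 s.
8. then the read key is pressed with the cover shut (value of joint key_read above 0.003 m and value of joint cover below 0.12 rad), for 0.05 s.
At the end, for the whole second after the job is handed in: Mask on the well floor (within 3 mm in height), every plaque on it and the tile on top of all, each within 5 mm of the well's centre line, flat within 0.07 rad and at rest; the cover shut within 0.08 rad over them; all three keys up again (all of step 3 and all of step 4 and all of step 5 and value of joint cover below 0.08 rad and linear speed of each of mask, tile, plaque_1, plaque_2, plaque_3 below 0.02 m/s and value of joint each of key_zero, key_mode, key_read below 0.001 m); the robot touches nothing.
It fails at once if a key is pressed (over 2 mm) while the cover is more than 0.15 rad open (value of joint cover above 0.15 rad and value of joint any of key_zero, key_mode, key_read above 0.002 m).
It fails at once if two keys are down at once (value of joint each of key_zero, key_mode above 0.002 m or value of joint each of key_mode, key_read above 0.002 m or value of joint each of key_zero, key_read above 0.002 m).
It fails at once if the dropper bottle or the roll of film is knocked over or pushed more than 4 cm (angle between any of dropper, film's own z axis and vertical above 0.5 rad or distance of any of dropper, film from where it was at the start of the episode above 0.04 m).
Of plaque_1, plaque_2, plaque_3 only 1 to 3 are there at a start; the rules pass over those that are not, and their reading is None.
At some moment in a run one of mask, plaque_1, plaque_2, plaque_3, tile may be knocked a few centimetres aside while the robot is not near it.
It also fails if it takes over 210 s, if anything falls off the work surface, if the arm or the gripper's body presses on something with over 40 N, if the wrist force passes 120 N, or if a joint passes its speed limit or range.

### The arm

A 6-joint arm with a two-finger parallel gripper is mounted at the origin on a cart in front of the work surface, level with it; the furniture and walls round the work are solid. World frame = base frame: x ahead of the robot, y to its left, z up, the work surface at z = 0. Lengths are in m, angles in rad, forces in N, time in s.
With the tool pointing down it reaches from about 0.375 to 0.975 m from the base axis. Payload 3.8 kg.
Tool frame: the origin (TCP) lies midway between the tips of the shut fingers; the grasp point (between the pads) lies 19 mm behind it; z points along the fingers, y is the line along which they close (so a half turn about z gives the same grasp; the last joint's range is limited). The gripper opens to 85 mm and grips with 20 to 120 N. Pads are 22 mm wide; open, the fingers measure 114 mm over their backs; the gripper's body (76 mm by 85 mm) begins 54 mm behind the grasp point. The pads swing forward as they close: fully open they stand 13 mm farther back than shut.
Start: joints at [1.293, 0.264, 1.604, -0, 1.274, -0.037], TCP at [0.161, 0.656, 0.231] pointing down, gripper open.
Joint ranges: [-2.63, 2.63], [-0.94, 2.18], [0.31, 2.57], [-1.31, 4.45], [0, 2.66], [-2.55, 2.55]. Speed limits (rad/s): [2.57, 2.57, 3.14, 3.14, 3.14, 3.14].

### API

Orientations are given as a rotation vector (axis times angle).
In Python, from workcell import bot, cams gives the robot as it stands.
- The arm moves only by the tool play_rows, never from a script. Its argument "rows" is a list of rows, each a list of 2 entries, a list of its own where there are three numbers: the shift along the tool's x, y, z scaled (see below), then the turn, a rotation vector about the tool's x, y, z scaled (see below). A call has 1 to 20 rows; each row is the pose to reach, as a shift and turn from the pose commanded when the call began, along the tool's axes at that moment; what a row does not reach only later rows make up. The controller multiplies each number of a shift by 250 mm and each number of a turn by 45 degrees. A row lasts 1/12 s, in which the tool goes at most 41.7 mm and 7.16 degrees, less where a joint would pass 70% of its speed; a pose out of reach is approached as far as the arm can. A call with a number of a shift or a turn outside -1 to 1 is refused whole. A call with a gripper value outside its range is refused whole. "claw" is the opening, from -1 (shut) to 1 (fully open), set as the call begins (left out, the last holds). The fingers move at their own pace and stop on an object; "newtons" is the grip in N (left out, the last holds). Time passes only in rows, so rows that repeat a pose let the fingers close. It gives the time, the measured TCP pose, the force, the opening and the grip force at its end, in the units of the state.
- bot.read_state(): the state, without advancing time (a new reading comes with each control period).
- cams.read_camera(name): name is "scene" or "top"; returns a dict with "image" (420x560x3 uint8, red, green, blue), "K" (3x3 intrinsics, pixels), "T" (4x4, takes a point from camera to world coordinates). Camera axes: x right, y down, z forward; pixel columns grow to the right and rows downward; lengths in m; the calibration is good to about 2 mm. A picture is of the moment at which its call begins. There is no depth.
- bot.finish_job(): hands the job in; it is judged then, once.
The state is a dict: "time": time; "q": joint angles; "joint_vel": joint speeds; "joint_torque": joint torques, N m; "tool_pos": TCP position; "tcp_rot": TCP orientation; "wrist_force": force on the tool from outside, world axes, zero at the start; "torque": the same for the moment, N m; "width": opening from 0.0 (shut) to 1.0 (fully open); "grip_force": force on a finger pad.
Only numpy, scipy, OpenCV 4.12 (cv2) and the standard library are available. Lean on these libraries where they do the work, as an engineer would, in place of code of your own. Each camera call takes 0.05 s, during which the arm holds its last target. There are 200 camera calls.

## Working session

There is one attempt and no reset: what is moved stays moved. The work goes in short steps, Python scripts to look and compute and a tool call to move; the robot and the scene stay as the last step left them, time stands still between calls to the robot, and variables do not carry over. Pictures are saved under pics/ and viewed, at most 16 in all, crops included, and the job is handed in when it is done.

Besides the shell and the picture viewer there is one more tool, called after "Call:" as a command line: name --argument value ..., lists and objects as JSON in quotes. play_rows: Moves the arm, as the interface text tells. Its arguments: {"type":"object","properties":{"rows":{"type":"array","items":{"type":"array"}},"claw":{"type":"number"},"newtons":{"type":"number"}},"required":["rows"]}

```bash
mkdir -p pics; ls; python3 - <<'E'
from workcell import bot,cams
import cv2,numpy as np
print(bot.read_state())
for n in("scene","top"):
    c=cams.read_camera(n); cv2.imwrite(f"pics/{n}0.png",cv2.cvtColor(c["image"],cv2.COLOR_RGB2BGR)); print(n,c["K"],c["T"])
E
```

```text
pics
{'time': 0.0, 'q': array([ 1.29311354e+00,  2.64772461e-01,  1.60539166e+00,  1.45307913e-06,
        1.27371296e+00, -3.69148653e-02]), 'joint_vel': array([-0.0002362 , -0.00208608, -0.0007918 ,  0.00099762,  0.00111359,
        0.000142  ]), 'joint_torque': array([-6.92272461e-04, -5.15115952e+01, -3.67313004e+01, -1.88510585e-04,
        1.31772197e-02, -1.58019509e-05]), 'tool_pos': array([0.16075944, 0.65481013, 0.2299395 ]), 'tcp_rot': array([-0.37724182, -3.11849699,  0.00354331]), 'wrist_force': array([-0.4107222 ,  0.43136419,  1.02032112]), 'torque': array([ 0.00815896,  0.00059102, -0.00377453]), 'grip_force': 0.0, 'width': 1.0000687572620464}
scene [[387.59058889   0.         274.07107395]
 [  0.         387.59058889 203.81963482]
 [  0.           0.           1.        ]] [[ 0.59085056 -0.41908532  0.6893933  -0.12998935]
 [-0.8067185  -0.31753407  0.49837474 -0.57046966]
 [ 0.01004432 -0.85061132 -0.52569906  0.5890568 ]
 [ 0.          0.          0.          1.        ]]
top [[478.46651748   0.         280.08596011]
 [  0.         478.46651748 217.80500732]
 [  0.           0.           1.        ]] [[ 1.43090594e-03 -9.93549659e-01  1.13388831e-01  3.39334393e-01]
 [-9.99870180e-01  3.98304018e-04  1.61078916e-02 -1.16603803e-01]
 [-1.60491535e-02 -1.13397160e-01 -9.93420107e-01  1.55750137e+00]
 [ 0.00000000e+00  0.00000000e+00  0.00000000e+00  1.00000000e+00]]
```

View pics/scene0.png

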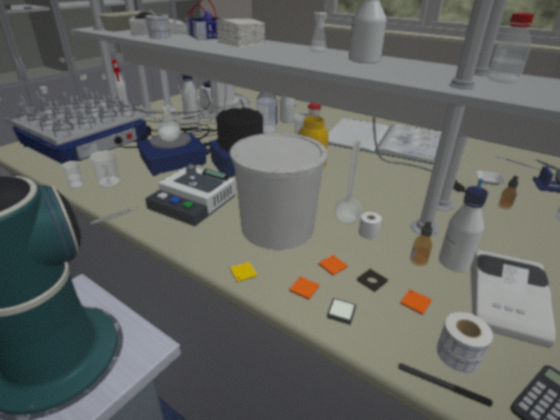

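View pics/top0.png

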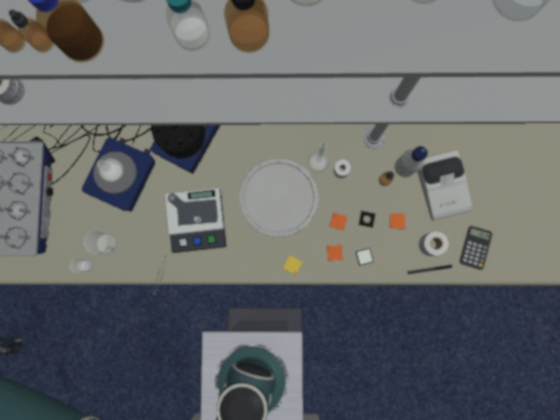

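```bash
cat > h.py <<'E'
import numpy as np,cv2
from workcell import bot,cams
from scipy.spatial.transform import Rotation as R
def proj(c,P):
    P=np.atleast_2d(P); p=(P-c["T"][:3,3])@c["T"][:3,:3]; u=p@c["K"].T
    return u[:,:2]/u[:,2:]
def ray(c,uv,z):
    d=c["T"][:3,:3]@np.linalg.solve(c["K"],[uv[0],uv[1],1]); o=c["T"][:3,3]
    return o+d*(z-o[2])/d[2]
def crop(img,x0,x1,y0,y1,s):
    return cv2.cvtColor(cv2.resize(img[y0:y1,x0:x1],None,fx=s,fy=s,interpolation=cv2.INTER_CUBIC),cv2.COLOR_RGB2BGR)
def ctr(c,lo,hi,box,z,amin=20):
    x0,x1,y0,y1=box; hsv=cv2.cvtColor(c["image"],cv2.COLOR_RGB2HSV)[y0:y1,x0:x1]
    m=cv2.inRange(hsv,np.array(lo),np.array(hi)); n,l,st,ce=cv2.connectedComponentsWithStats(m)
    out=[]
    for i in range(1,n):
        if st[i,4]>=amin:
            uv=ce[i]+[x0,y0]; 
            pts=np.argwhere(l==i)[:,::-1]+[x0,y0]
            w=np.array([ray(c,p,z)[:2] for p in pts],np.float32)
            out.append((st[i,4],uv.round(1),ray(c,uv,z).round(4),round(cv2.minAreaRect(w)[2],1)))
    return out
E
python3 - <<'E'
from h import *
t=cams.read_camera("top");s=cams.read_camera("scene")
print("orange top",*ctr(t,(3,150,120),(14,255,255),(300,420,200,270),.008),sep="\n")
print("orange sc",*ctr(s,(3,150,120),(14,255,255),(280,440,240,320),.008),sep="\n")
cv2.imwrite("pics/c1.png",crop(t["image"],155,235,180,255,8)[:600])
cv2.imwrite("pics/c2.png",crop(t["image"],320,412,205,270,8))
cv2.imwrite("pics/c3.png",crop(s["image"],140,242,160,225,7))
E
```

```text
orange top
(np.int32(171), array([337.9, 221. ]), array([ 0.5056, -0.2796,  0.008 ]), 73.8)
(np.int32(174), array([397.1, 220.6]), array([ 0.5068, -0.4713,  0.008 ]), 88.6)
(np.int32(174), array([334.4, 252.3]), array([ 0.404, -0.267,  0.008]), 0.1)
orange sc
(np.int32(297), array([332.7, 264.5]), array([ 0.5004, -0.2818,  0.008 ]), 74.4)
(np.int32(366), array([304. , 287.3]), array([ 0.3992, -0.2687,  0.008 ]), 4.5)
(np.int32(408), array([415.8, 301.2]), array([ 0.5018, -0.4729,  0.008 ]), 87.1)
```

View pics/c1.png

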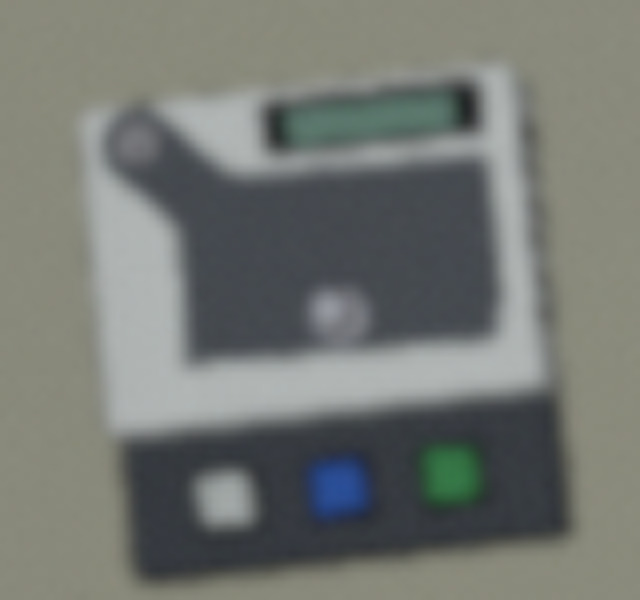

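View pics/c2.png

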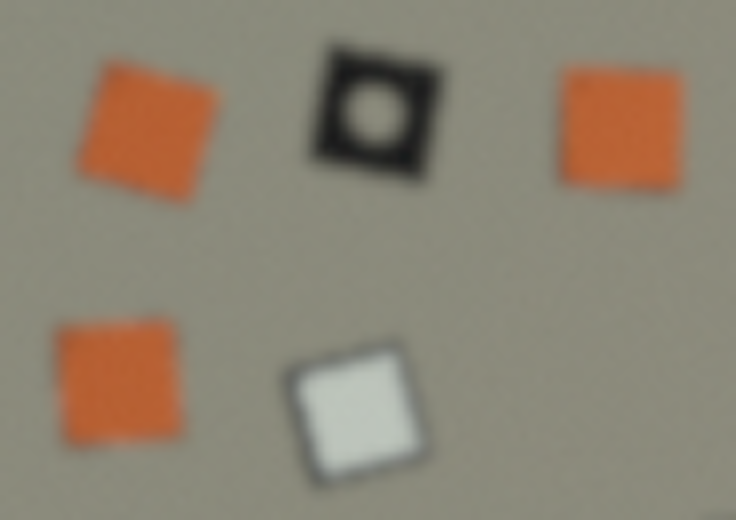

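View pics/c3.png

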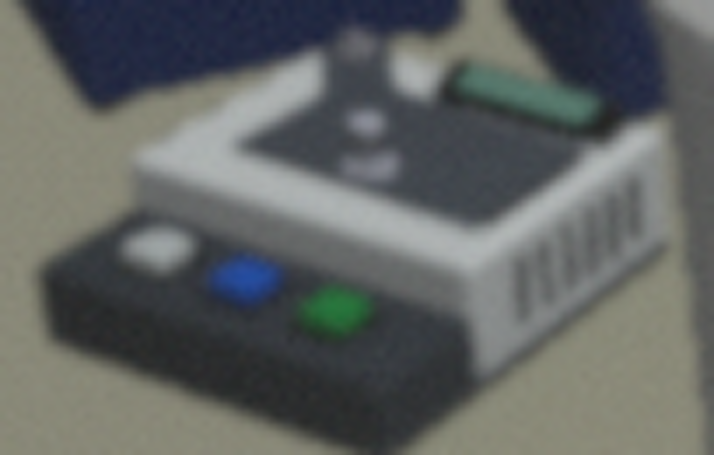

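```bash
cat > fit.py <<'E'
from h import *
from scipy.optimize import least_squares
top={(-90,58,49):(225,498),(-90,13,49):(339,489),(-90,-32,49):(451,474),(52,75,71):(138,142),(-62,100,62):(112,432),(70,100,62):(85,112),(-118,100,40):(143,578),(-118,-74,40):(568,532),(-23,0,78):(338,314)}
sc={(-90,58,49):(160,250),(-90,13,49):(246,278),(-90,-32,49):(338,307),(52,75,71):(354,43),(-62,100,62):(135,155),(-62,-74,62):(480,250),(-118,100,40):(45,270)}
t=cams.read_camera("top");s=cams.read_camera("scene")
for n,c,d,o,k in(("top",t,top,(155,180),8),("sc",s,sc,(140,160),7)):
    P=np.array(list(d))/1000.; U=(np.array(list(d.values()))+.5)/k-.5+o
    def W(p):
        r=R.from_euler("z",p[2]).as_matrix(); return P@r.T+[p[0],p[1],0]
    f=lambda p:(proj(c,W(p))-U).ravel()
    r=least_squares(f,[.5,.15,.1],loss="soft_l1"); print(n,r.x,f(r.x).round(1).tolist())
    m=cv2.cvtColor(c["image"],cv2.COLOR_RGB2HSV)
print(*ctr(t,(0,0,0),(180,90,60),(355,380,208,230),.008),sep="\n")
print("tile",*ctr(t,(0,0,150),(180,60,255),(352,378,245,268),.012),sep="\n")
print("tile s",*ctr(s,(0,0,150),(180,60,255),(325,360,295,325),.012),sep="\n")
print("mask s",*ctr(s,(0,0,0),(180,90,60),(350,392,266,294),.008),sep="\n")
E
python3 fit.py
```

```text
top [0.5306544  0.16753583 0.11052257] [0.3, 0.1, 0.1, -0.3, 0.3, -0.0, 0.4, 0.0, -0.5, 0.7, -0.6, -0.5, -1.2, 0.5, 0.0, 0.2, 0.7, -0.8]
sc [0.53020199 0.16763289 0.13007957] [0.5, -0.8, 0.9, -0.6, 0.9, -0.5, 0.3, 0.3, -1.0, 0.7, -0.6, 2.8, -1.4, -0.2]
(np.int32(106), array([366.7, 218.9]), array([ 0.5126, -0.3729,  0.008 ]), 78.6)
tile
(np.int32(157), array([364.4, 256.2]), array([ 0.3916, -0.3627,  0.012 ]), 13.1)
tile s
(np.int32(315), array([341.5, 308.6]), array([ 0.3896, -0.3622,  0.012 ]), 14.4)
mask s
(np.int32(248), array([371.9, 279.7]), array([ 0.5073, -0.3746,  0.008 ]), 78.7)
```

```bash
cat > go.py <<'E'
# go.py "x,y,z,psi" ... : world TCP targets (mm, deg) -> scaled shift/turn from present pose, rows needed. Prefix r: reader frame
import sys; from h import *
import json
RD=json.load(open("rd.json"))
s=bot.read_state(); p=s["tool_pos"]; T=R.from_rotvec(s["tcp_rot"]); q=s["q"]
M=T.as_matrix(); print("t",round(s["time"],2),"p",(p*1000).round(1),"psi",round(np.degrees(np.arctan2(-M[0,1],M[1,1])),2),"q",q.round(2),"F",s["wrist_force"].round(1),"w",round(s["width"]*85,1))
a=p; b=T
for g in sys.argv[1:]:
    rd=g[0]=="r"; x,y,z,ps=map(float,g.lstrip("r").split(","))
    if rd:
        c,d=np.cos(RD[2]),np.sin(RD[2]); x,y=RD[0]*1e3+c*x-d*y,RD[1]*1e3+d*x+c*y; ps+=np.degrees(RD[2])
    P=np.array([x,y,z])/1e3; ps=np.radians(ps); c,d=np.cos(ps),np.sin(ps)
    N=R.from_matrix([[-c,-d,0],[-d,c,0],[0,0,-1]])
    sh=T.inv().apply(P-p)/.25; tu=(T.inv()*N).as_rotvec()/np.pi*4
    n=max(np.linalg.norm(P-a)/.0417,np.degrees((b.inv()*N).magnitude())/7.16); a=P;b=N
    print((P*1000).round(1),[sh.round(3).tolist(),tu.round(3).tolist()],"rows",round(n,1),"" if max(abs(sh).max(),abs(tu).max())<=1 else "TOO FAR")
E
echo '[0.5304,0.1675,0.112]' > rd.json
python3 go.py r-150,160,180,0 r-90,58,150,0
python3 - <<'E'
from h import *
t=cams.read_camera("top")
for uv in((240,197),(318,197),(279,159),(279,236)): print(ray(t,uv,.222).round(3))
print("film,dropper",ray(t,(342,168),.05),ray(t,(386,178),.05))
E
```

```text
t 0.3 p [160.9 655.3 230.8] psi -13.8 q [ 1.29  0.26  1.6  -0.    1.27 -0.04] F [ 0.5 -0.   0.5] w 85.2
[363.5 309.7 180. ] [[-1.116, -1.149, 0.204], [-0.001, -0.0, -0.449]] rows 9.7 TOO FAR
[434.5 215.1 150. ] [[-1.483, -1.449, 0.324], [-0.001, -0.0, -0.449]] rows 2.9 TOO FAR
[0.551 0.018 0.222]
[ 0.551 -0.202  0.222]
[ 0.66  -0.092  0.222]
[ 0.441 -0.092  0.222]
film,dropper [ 0.67187825 -0.29026232  0.05      ] [ 0.63908535 -0.42993489  0.05      ]
```

Call:
play_rows --rows '[[[-0.75, -0.75, 0.15], [0, 0, -0.449]], [[-0.75, -0.75, 0.15], [0, 0, -0.449]], [[-0.75, -0.75, 0.15], [0, 0, -0.449]], [[-0.75, -0.75, 0.15], [0, 0, -0.449]], [[-0.75, -0.75, 0.15], [0, 0, -0.449]], [[-0.75, -0.75, 0.15], [0, 0, -0.449]], [[-0.75, -0.75, 0.15], [0, 0, -0.449]], [[-0.75, -0.75, 0.15], [0, 0, -0.449]], [[-0.75, -0.75, 0.15], [0, 0, -0.449]]]' --claw -1

```text
time: 1.1
tool_pos: [0.2988, 0.4281, 0.1939]
tcp_rot: [0.172, -3.137, -0.001]
wrist_force: [0.7, 0.5, 0.5]
width: 0.001
grip_force: 0.0
```

```bash
python3 go.py r-90,58,80,0 r-90,58,52,0 r-90,58,44.3,0
```

```text
t 1.1 p [298.8 428.1 193.9] psi 6.26 q [ 0.91  0.    1.97  0.    1.17 -0.77] F [0.7 0.5 0.5] w 0.1
[434.5 215.1  80. ] [[-0.446, -0.907, 0.455], [0.001, 0.0, -0.003]] rows 6.6 
[434.5 215.1  52. ] [[-0.446, -0.907, 0.567], [0.001, 0.0, -0.003]] rows 0.7 
[434.5 215.1  44.3] [[-0.446, -0.907, 0.598], [0.001, 0.0, -0.003]] rows 0.2
```

Call:
play_rows --rows '[[[-0.446, -0.907, 0.455], [0, 0, -0.003]], [[-0.446, -0.907, 0.455], [0, 0, -0.003]], [[-0.446, -0.907, 0.455], [0, 0, -0.003]], [[-0.446, -0.907, 0.455], [0, 0, -0.003]], [[-0.446, -0.907, 0.455], [0, 0, -0.003]], [[-0.446, -0.907, 0.455], [0, 0, -0.003]], [[-0.446, -0.907, 0.455], [0, 0, -0.003]], [[-0.446, -0.907, 0.455], [0, 0, -0.003]], [[-0.446, -0.907, 0.455], [0, 0, -0.003]]]'

```text
time: 1.85
tool_pos: [0.4348, 0.2161, 0.0796]
tcp_rot: [0.176, -3.135, -0.0]
wrist_force: [-0.2, 0.5, 0.1]
width: 0.0
grip_force: 0.0
```

```bash
python3 - <<'E'
from h import *
t=cams.read_camera("top");s=cams.read_camera("scene")
a=crop(t["image"],165,230,185,255,8); b=crop(s["image"],140,242,140,225,5)
cv2.imwrite("pics/k1.png",a)
E
python3 go.py r-90,58,80,0 r-90,58,52,0 r-90,58,44.3,0
```

```text
t 1.95 p [434.9 217.4  80.7] psi 6.59 q [ 0.41  0.06  2.15  0.    0.94 -1.27] F [ 0.9 -0.4 -0. ] w 0.0
[434.5 215.1  80. ] [[0.003, -0.009, 0.003], [0.001, 0.001, 0.004]] rows 0.1 
[434.5 215.1  52. ] [[0.003, -0.009, 0.115], [0.001, 0.001, 0.004]] rows 0.7 
[434.5 215.1  44.3] [[0.003, -0.009, 0.146], [0.001, 0.001, 0.004]] rows 0.2
```

View pics/k1.png

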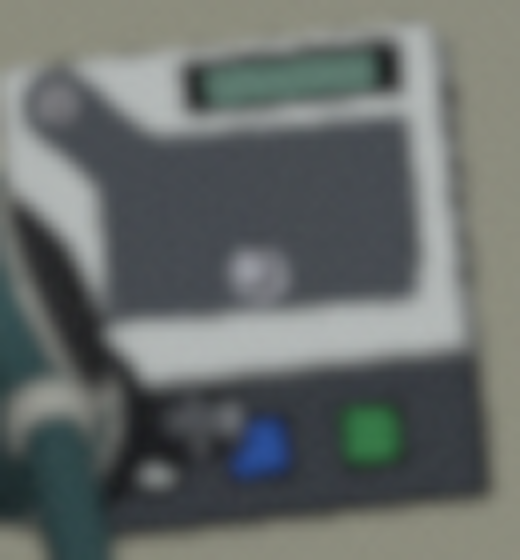

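Call:
play_rows --rows '[[[0.003, -0.009, 0.115], [0, 0, 0]], [[0.003, -0.009, 0.13], [0, 0, 0]], [[0.003, -0.009, 0.146], [0, 0, 0]], [[0.003, -0.009, 0.146], [0, 0, 0]], [[0.003, -0.009, 0.146], [0, 0, 0]]]'

```text
time: 2.37
tool_pos: [0.4329, 0.2147, 0.045]
tcp_rot: [0.182, -3.134, 0.0]
wrist_force: [-5.0, -1.4, 6.9]
width: -0.002
grip_force: 3.5
```

```bash
python3 go.py
```

```text
t 2.37 p [432.9 214.7  45. ] psi 6.64 q [ 0.41  0.1   2.17  0.    0.87 -1.28] F [-5.  -1.4  6.9] w -0.1
```

```bash
python3 go.py r-90,58,110,0 r-23,0,115,45 r-23,0,73,45
```

```text
t 2.37 p [432.9 214.7  45. ] psi 6.64 q [ 0.41  0.1   2.17  0.    0.87 -1.28] F [-5.  -1.4  6.9] w -0.1
[434.5 215.1 110. ] [[-0.006, 0.001, -0.26], [0.0, -0.002, 0.005]] rows 1.6 
[507.5 164.9 115. ] [[-0.273, -0.232, -0.281], [0.001, -0.002, -0.995]] rows 6.3 
[507.5 164.9  73. ] [[-0.273, -0.232, -0.113], [0.001, -0.002, -0.995]] rows 1.0
```

Call:
play_rows --rows '[[[-0.006, 0, -0.15], [0, 0, 0]], [[-0.006, 0, -0.28], [0, 0, 0]], [[-0.273, -0.232, -0.281], [0, 0, -0.99]], [[-0.273, -0.232, -0.281], [0, 0, -0.99]], [[-0.273, -0.232, -0.281], [0, 0, -0.99]], [[-0.273, -0.232, -0.281], [0, 0, -0.99]], [[-0.273, -0.232, -0.281], [0, 0, -0.99]], [[-0.273, -0.232, -0.281], [0, 0, -0.99]], [[-0.273, -0.232, -0.281], [0, 0, -0.99]], [[-0.273, -0.232, -0.281], [0, 0, -0.99]], [[-0.273, -0.232, -0.281], [0, 0, -0.99]]]' --claw -0.2

```text
time: 3.28
tool_pos: [0.5084, 0.1647, 0.1146]
tcp_rot: [-1.354, 2.834, 0.0]
wrist_force: [-0.2, 0.5, -1.3]
width: 0.401
grip_force: 0.0
```

```bash
python3 - <<'E'
from h import *
t=cams.read_camera("top");s=cams.read_camera("scene")
cv2.imwrite("pics/k2.png",crop(s["image"],140,242,130,225,6))
E
python3 go.py r-23,0,100,45 r-23,0,73,45
```

```text
t 3.38 p [508.3 164.4 114.3] psi 51.09 q [ 0.27  0.1   2.02  0.    1.02 -2.2 ] F [-0.8 -0.1 -0.2] w 34.0
[507.5 164.9 100. ] [[0.0, 0.004, 0.057], [-0.0, 0.001, -0.007]] rows 0.3 
[507.5 164.9  73. ] [[0.0, 0.004, 0.165], [-0.0, 0.001, -0.007]] rows 0.6
```

View pics/k2.png

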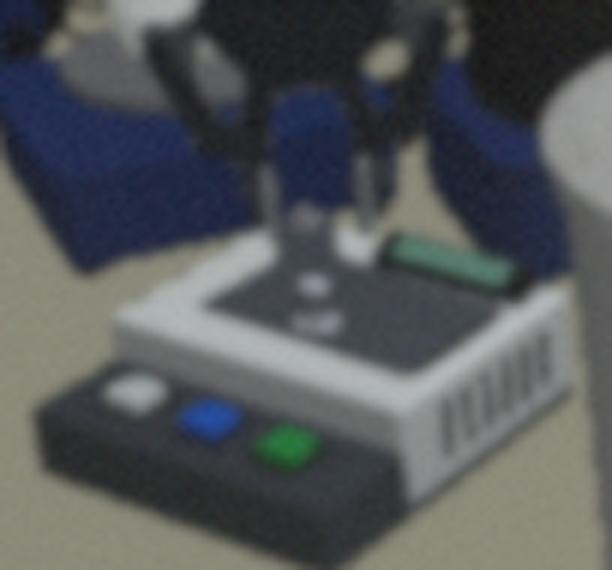

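Call:
play_rows --rows '[[[0, 0.004, 0.1], [0, 0, 0]], [[0, 0.004, 0.165], [0, 0, 0]], [[0, 0.004, 0.165], [0, 0, 0]]]'

```text
time: 3.63
tool_pos: [0.5045, 0.1638, 0.0693]
tcp_rot: [1.352, -2.829, -0.002]
wrist_force: [-1.0, -0.2, -0.9]
width: 0.397
grip_force: 0.0
```

Call:
play_rows --rows '[[[0, 0, 0], [0, 0, 0]], [[0, 0, 0], [0, 0, 0]], [[0, 0, 0], [0, 0, 0]], [[0, 0, 0], [0, 0, 0]]]' --claw -1 --newtons 20

```text
time: 3.97
tool_pos: [0.5055, 0.1656, 0.0727]
tcp_rot: [1.352, -2.833, -0.006]
wrist_force: [-5.7, 5.4, -1.9]
width: 0.145
grip_force: 21.8
```

```bash
cat > arc.py <<'E'
import sys,subprocess,numpy as np
a,b,n=float(sys.argv[1]),float(sys.argv[2]),int(sys.argv[3]); z=sys.argv[4]
A=[]
for th in np.linspace(a,b,n+1)[1:]:
    f=np.radians(225)-th; A.append(f"r{52+106.07*np.cos(f)},{75+106.07*np.sin(f)},{z},{45-np.degrees(th)}")
subprocess.run(["python3","go.py"]+A)
E
python3 arc.py 0 .75 7 73
```

```text
t 3.97 p [505.5 165.6  72.7] psi 51.02 q [ 0.27  0.15  2.05  0.    0.94 -2.2 ] F [-5.7  5.4 -1.9] w 12.3
[499.1 172.5  73. ] [[-0.005, 0.037, -0.001], [0.006, -0.002, 0.128]] rows 0.8 
[491.4 180.9  73. ] [[-0.012, 0.082, -0.001], [0.006, -0.002, 0.264]] rows 0.9 
[484.7 190.1  73. ] [[-0.024, 0.126, -0.001], [0.006, -0.002, 0.4]] rows 0.9 
[479.1 199.9  73. ] [[-0.04, 0.169, -0.0], [0.005, -0.003, 0.537]] rows 0.9 
[474.5 210.3  73. ] [[-0.061, 0.209, -0.0], [0.005, -0.003, 0.673]] rows 0.9 
[471.  221.1  73. ] [[-0.086, 0.247, -0.0], [0.005, -0.003, 0.81]] rows 0.9 
[468.8 232.3  73. ] [[-0.115, 0.282, -0.0], [0.005, -0.003, 0.946]] rows 0.9
```

Call:
play_rows --rows '[[[-0.005, 0.037, 0], [0, 0, 0.128]], [[-0.012, 0.082, 0], [0, 0, 0.264]], [[-0.024, 0.126, 0], [0, 0, 0.4]], [[-0.04, 0.169, 0], [0, 0, 0.537]], [[-0.061, 0.209, 0], [0, 0, 0.673]], [[-0.086, 0.247, 0], [0, 0, 0.81]], [[-0.115, 0.282, 0], [0, 0, 0.946]], [[-0.115, 0.282, 0], [0, 0, 0.946]]]' --claw -0.57

```text
time: 4.63
tool_pos: [0.4717, 0.2328, 0.0743]
tcp_rot: [-0.231, 3.13, 0.002]
wrist_force: [-0.1, -0.5, -0.3]
width: 0.213
grip_force: 0.0
```

```bash
python3 arc.py .75 1.53 7 73
```

```text
t 4.63 p [471.7 232.8  74.3] psi 8.43 q [ 0.41  0.14  2.07  0.    0.93 -1.31] F [-0.1 -0.5 -0.3] w 18.1
[467.7 244.   73. ] [[0.009, 0.047, 0.005], [0.002, 0.004, 0.142]] rows 0.9 
[467.9 255.8  73. ] [[0.001, 0.093, 0.005], [0.002, 0.003, 0.283]] rows 0.9 
[469.5 267.5  73. ] [[-0.012, 0.139, 0.005], [0.002, 0.003, 0.425]] rows 0.9 
[472.3 279.   73. ] [[-0.03, 0.182, 0.006], [0.002, 0.003, 0.567]] rows 0.9 
[476.4 290.1  73. ] [[-0.052, 0.224, 0.006], [0.003, 0.003, 0.709]] rows 0.9 
[481.7 300.7  73. ] [[-0.079, 0.263, 0.006], [0.003, 0.003, 0.851]] rows 0.9 
[488.1 310.6  73. ] [[-0.111, 0.298, 0.006], [0.003, 0.003, 0.993]] rows 0.9
```

Call:
play_rows --rows '[[[0.009, 0.047, 0.003], [0, 0, 0.142]], [[0.001, 0.093, 0.003], [0, 0, 0.283]], [[-0.012, 0.139, 0.003], [0, 0, 0.425]], [[-0.03, 0.182, 0.003], [0, 0, 0.567]], [[-0.052, 0.224, 0.003], [0, 0, 0.709]], [[-0.079, 0.263, 0.003], [0, 0, 0.851]], [[-0.111, 0.298, 0.003], [0, 0, 0.99]], [[-0.111, 0.298, 0.003], [0, 0, 0.99]], [[-0.111, 0.298, 0.003], [0, 0, 0.99]]]'

```text
time: 5.38
tool_pos: [0.4882, 0.309, 0.0728]
tcp_rot: [0.963, 2.989, 0.002]
wrist_force: [-0.2, -0.0, 0.3]
width: 0.215
grip_force: 0.0
```

```bash
python3 go.py r-28,146,135,-43 r0,0,135,0 
```

```text
t 5.38 p [488.2 309.   72.8] psi -35.72 q [ 0.52  0.23  1.96 -0.    0.95 -0.43] F [-0.2 -0.   0.3] w 18.3
[486.3 309.5 135. ] [[0.007, -0.003, -0.249], [0.002, 0.001, 0.019]] rows 1.5 
[530.4 167.5 135. ] [[-0.468, -0.361, -0.249], [0.001, 0.002, -0.936]] rows 6.0
```

Call:
play_rows --rows '[[[0.007, -0.003, -0.15], [0, 0, 0]], [[0.007, -0.003, -0.249], [0, 0, 0]], [[-0.468, -0.361, -0.249], [0, 0, -0.936]], [[-0.468, -0.361, -0.249], [0, 0, -0.936]], [[-0.468, -0.361, -0.249], [0, 0, -0.936]], [[-0.468, -0.361, -0.249], [0, 0, -0.936]], [[-0.468, -0.361, -0.249], [0, 0, -0.936]], [[-0.468, -0.361, -0.249], [0, 0, -0.936]], [[-0.468, -0.361, -0.249], [0, 0, -0.936]], [[-0.468, -0.361, -0.249], [0, 0, -0.936]], [[-0.468, -0.361, -0.249], [0, 0, -0.936]]]' --claw -1

```text
time: 6.3
tool_pos: [0.5286, 0.1667, 0.1343]
tcp_rot: [-0.165, 3.137, -0.0]
wrist_force: [-0.1, -0.4, -0.7]
width: 0.0
grip_force: 0.0
```

```bash
python3 - <<'E'
from h import *
s=cams.read_camera("scene")
cv2.imwrite("pics/k3.png",crop(s["image"],130,250,130,225,5))
E
python3 go.py r0,0,70,0 r0,0,42,0 r12,0,42,0 r16,0,42,0 r-12,0,42,0 r-16,0,42,0
```

```text
t 6.35 p [528.5 167.  134.2] psi 6.05 q [ 0.26  0.12  1.96 -0.    1.06 -1.42] F [ 0.1  0.1 -1.2] w 0.3
[530.4 167.5  70. ] [[-0.008, 0.001, 0.257], [-0.0, 0.0, -0.008]] rows 1.5 
[530.4 167.5  42. ] [[-0.008, 0.001, 0.369], [-0.0, 0.0, -0.008]] rows 0.7 
[542.3 168.8  42. ] [[-0.056, 0.002, 0.369], [-0.0, 0.0, -0.008]] rows 0.3 
[546.3 169.3  42. ] [[-0.072, 0.002, 0.369], [-0.0, 0.0, -0.008]] rows 0.1 
[518.5 166.2  42. ] [[0.04, 0.001, 0.369], [-0.0, 0.0, -0.008]] rows 0.7 
[514.5 165.7  42. ] [[0.056, 0.001, 0.369], [-0.0, 0.0, -0.008]] rows 0.1
```

View pics/k3.png

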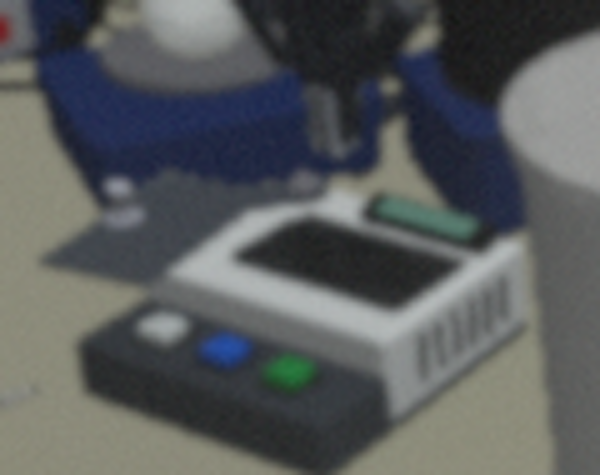

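Call:
play_rows --rows '[[[-0.008, 0.001, 0.2], [0, 0, -0.008]], [[-0.008, 0.001, 0.3], [0, 0, -0.008]], [[-0.008, 0.001, 0.369], [0, 0, -0.008]], [[-0.008, 0.001, 0.369], [0, 0, -0.008]], [[-0.05, 0.002, 0.369], [0, 0, -0.008]], [[-0.065, 0.002, 0.369], [0, 0, -0.008]], [[-0.072, 0.002, 0.369], [0, 0, -0.008]], [[-0.076, 0.002, 0.369], [0, 0, -0.008]], [[-0.076, 0.002, 0.369], [0, 0, -0.008]]]'

```text
time: 7.1
tool_pos: [0.5453, 0.1697, 0.0428]
tcp_rot: [0.176, -3.131, 0.0]
wrist_force: [-10.5, -0.0, 2.6]
width: 0.004
grip_force: 5.1
```

Call:
play_rows --rows '[[[0, 0, 0], [0, 0, 0]]]'

```text
time: 7.18
tool_pos: [0.5453, 0.1697, 0.0428]
tcp_rot: [0.176, -3.131, 0.0]
wrist_force: [-10.1, 0.5, 2.2]
width: 0.003
grip_force: 5.0
```

Call:
play_rows --rows '[[[0.05, 0, 0], [0, 0, 0]], [[0.1, 0, 0], [0, 0, 0]], [[0.124, 0, 0], [0, 0, 0]], [[0.132, 0, 0], [0, 0, 0]], [[0.136, 0, 0], [0, 0, 0]], [[0.136, 0, 0], [0, 0, 0]]]'

```text
time: 7.68
tool_pos: [0.5156, 0.1661, 0.0432]
tcp_rot: [-0.177, 3.133, 0.001]
wrist_force: [1.2, -0.0, 0.5]
width: 0.006
grip_force: 0.4
```

Call:
play_rows --rows '[[[0, 0, 0], [0, 0, 0]]]'

```text
time: 7.77
tool_pos: [0.5155, 0.166, 0.0428]
tcp_rot: [-0.176, 3.134, 0.001]
wrist_force: [2.2, 0.8, 0.5]
width: -0.004
grip_force: 0.7
```

Call:
play_rows --rows '[[[-0.06, 0, 0], [0, 0, 0]], [[-0.06, 0.08, 0], [0, 0, 0]], [[-0.06, 0.14, 0], [0, 0, 0]], [[-0.06, 0.156, 0], [0, 0, 0]], [[-0.06, 0.164, 0], [0, 0, 0]], [[-0.06, 0.164, 0], [0, 0, 0]], [[-0.06, 0.164, 0], [0, 0, 0]]]'

```text
time: 8.35
tool_pos: [0.524, 0.2076, 0.0416]
tcp_rot: [0.177, -3.136, 0.001]
wrist_force: [-0.4, -0.2, -0.2]
width: 0.002
grip_force: 0.0
```

Call:
play_rows --rows '[[[0, -0.15, 0], [0, 0, 0]], [[0, -0.26, 0], [0, 0, 0]], [[0, -0.3, 0], [0, 0, 0]], [[0, -0.316, 0], [0, 0, 0]], [[0, -0.324, 0], [0, 0, 0]], [[0, -0.328, 0], [0, 0, 0]], [[0, -0.328, 0], [0, 0, 0]]]'

```text
time: 8.93
tool_pos: [0.5324, 0.1306, 0.0417]
tcp_rot: [0.171, -3.136, -0.012]
wrist_force: [-3.5, 16.6, -0.7]
width: -0.003
grip_force: 8.8
```

Call:
play_rows --rows '[[[0, 0.15, 0], [0, 0, 0]], [[0, 0.28, 0], [0, 0, 0]], [[0, 0.32, 0], [0, 0, 0]], [[0, 0.332, 0], [0, 0, 0]], [[0, 0.34, 0], [0, 0, 0]], [[0, 0.346, 0], [0, 0, 0]], [[0, 0.346, 0], [0, 0, 0]], [[0, 0.346, 0], [0, 0, 0]]]'

```text
time: 9.6
tool_pos: [0.524, 0.2101, 0.0421]
tcp_rot: [0.175, -3.137, 0.003]
wrist_force: [0.3, -4.6, 3.6]
width: -0.001
grip_force: 2.4
```

```bash
echo '[0.5299,0.1707,0.112]' > rd.json
sed -i 's|^for g in sys.argv\[1:\]:|for g in sys.argv[1:]:\n    if g=="/": p,T=a,b; print("--call"); continue|' go.py
python3 go.py r0,20,42,0 r0,20,150,0 500,150,255,-10 500,30,265,-28 / 500,-200,265,-70 / 505,-372,200,-101.4 505,-372,60,-101.4
python3 - <<'E'
from h import *
t=cams.read_camera("top");s=cams.read_camera("scene")
print(*ctr(t,(0,0,0),(180,90,60),(345,390,205,240),.008),sep="\n")
print("mask s",*ctr(s,(0,0,0),(180,90,60),(350,392,266,294),.008),sep="\n")
E
```

```text
t 9.6 p [524.  210.1  42.1] psi 6.4 q [ 0.34  0.25  2.01 -0.    0.89 -1.34] F [ 0.3 -4.6  3.6] w -0.1
[527.7 190.6  42. ] [[-0.006, -0.079, 0.0], [-0.003, -0.0, -0.0]] rows 0.5 
[527.7 190.6 150. ] [[-0.006, -0.08, -0.432], [-0.003, -0.0, -0.0]] rows 2.6 
[500. 150. 255.] [[0.122, -0.23, -0.851], [-0.003, 0.0, 0.365]] rows 2.8 
[500.  30. 265.] [[0.176, -0.707, -0.89], [-0.003, 0.0, 0.765]] rows 2.9 
--call
[ 500. -200.  265.] [[-0.432, -0.812, 0.0], [0.0, 0.0, 0.933]] rows 5.9 
--call
[ 505. -372.  200.] [[-0.653, -0.217, 0.26], [0.0, 0.0, 0.698]] rows 4.4 
[ 505. -372.   60.] [[-0.653, -0.217, 0.82], [0.0, 0.0, 0.698]] rows 3.4 
(np.int32(101), array([366.5, 218.8]), array([ 0.5128, -0.3724,  0.008 ]), 78.6)
mask s
(np.int32(242), array([371.7, 279.9]), array([ 0.5066, -0.3743,  0.008 ]), 78.8)
```

Call:
play_rows --rows '[[[-0.006, -0.079, 0], [0, 0, 0]], [[-0.006, -0.08, -0.15], [0, 0, 0]], [[-0.006, -0.08, -0.3], [0, 0, 0]], [[-0.006, -0.08, -0.432], [0, 0, 0]], [[0.05, -0.15, -0.6], [0, 0, 0.1]], [[0.1, -0.2, -0.75], [0, 0, 0.25]], [[0.122, -0.23, -0.87], [0, 0, 0.365]], [[0.15, -0.4, -0.89], [0, 0, 0.5]], [[0.16, -0.55, -0.89], [0, 0, 0.65]], [[0.176, -0.707, -0.89], [0, 0, 0.765]], [[0.176, -0.707, -0.89], [0, 0, 0.765]]]'

```text
time: 10.62
tool_pos: [0.4994, 0.0254, 0.2647]
tcp_rot: [0.774, 3.043, -0.005]
wrist_force: [-0.2, 1.1, 0.1]
width: -0.001
grip_force: 0.0
```

Call:
play_rows --rows '[[[-0.432, -0.812, 0], [0, 0, 0.933]], [[-0.432, -0.812, 0], [0, 0, 0.933]], [[-0.432, -0.812, 0], [0, 0, 0.933]], [[-0.432, -0.812, 0], [0, 0, 0.933]], [[-0.432, -0.812, 0], [0, 0, 0.933]], [[-0.432, -0.812, 0], [0, 0, 0.933]], [[-0.432, -0.812, 0], [0, 0, 0.933]], [[-0.432, -0.812, 0], [0, 0, 0.933]]]' --claw 0.65

```text
time: 11.28
tool_pos: [0.4992, -0.1993, 0.2636]
tcp_rot: [-1.803, -2.571, -0.001]
wrist_force: [0.4, -0.3, 0.5]
width: 0.825
grip_force: 0.0
```

```bash
python3 go.py 508,-371,150,-101.4 508,-371,40,-101.4 508,-371,0,-101.4
```

```text
t 11.28 p [ 499.2 -199.3  263.6] psi -70.09 q [-0.43 -0.02  1.86  0.    1.3  -0.77] F [ 0.4 -0.3  0.5] w 70.1
[ 508. -371.  150.] [[-0.659, -0.201, 0.453], [-0.001, -0.002, 0.696]] rows 4.9 
[ 508. -371.   40.] [[-0.659, -0.2, 0.893], [-0.001, -0.002, 0.696]] rows 2.6 
[ 508. -371.    0.] [[-0.66, -0.2, 1.053], [-0.001, -0.002, 0.696]] rows 1.0 TOO FAR
```

Call:
play_rows --rows '[[[-0.659, -0.2, 0.3], [0, 0, 0.696]], [[-0.659, -0.2, 0.4], [0, 0, 0.696]], [[-0.659, -0.2, 0.453], [0, 0, 0.696]], [[-0.659, -0.2, 0.453], [0, 0, 0.696]], [[-0.659, -0.2, 0.453], [0, 0, 0.696]], [[-0.659, -0.2, 0.6], [0, 0, 0.696]], [[-0.659, -0.2, 0.75], [0, 0, 0.696]], [[-0.659, -0.2, 0.893], [0, 0, 0.696]], [[-0.659, -0.2, 0.893], [0, 0, 0.696]], [[-0.659, -0.2, 0.893], [0, 0, 0.696]]]'

```text
time: 12.12
tool_pos: [0.5075, -0.367, 0.0384]
tcp_rot: [-2.422, -1.99, 0.002]
wrist_force: [0.0, -0.4, 0.4]
width: 0.827
grip_force: 0.0
```

Call:
play_rows --rows '[[[0, 0, 0.08], [0, 0, 0]], [[0, 0, 0.13], [0, 0, 0]], [[0, 0, 0.16], [0, 0, 0]], [[0, 0, 0.16], [0, 0, 0]]]'

```text
time: 12.45
tool_pos: [0.5093, -0.3692, 0.0009]
tcp_rot: [-2.427, -1.993, 0.0]
wrist_force: [-1.4, 1.0, 0.2]
width: 0.826
grip_force: 0.0
```

Call:
play_rows --rows '[[[0, 0, 0], [0, 0, 0]], [[0, 0, 0], [0, 0, 0]], [[0, 0, 0], [0, 0, 0]], [[0, 0, 0], [0, 0, 0]], [[0, 0, 0], [0, 0, 0]]]' --claw -1 --newtons 20

```text
time: 12.87
tool_pos: [0.5104, -0.3706, 0.0027]
tcp_rot: [2.427, 1.991, 0.001]
wrist_force: [-1.1, 2.1, 5.7]
width: 0.552
grip_force: 21.2
```

```bash
python3 go.py
```

```text
t 12.87 p [ 510.4 -370.6    2.7] psi -101.28 q [-0.67  0.41  1.88  0.    0.85 -0.47] F [-1.1  2.1  5.7] w 47.0
```

Call:
play_rows --rows '[[[0, 0, -0.01], [0, 0, 0]], [[0, 0, -0.01], [0, 0, 0]], [[0, 0, -0.01], [0, 0, 0]]]' --claw 0.55

```text
time: 13.12
tool_pos: [0.5093, -0.37, 0.0036]
tcp_rot: [2.429, 1.992, -0.0]
wrist_force: [-0.2, 0.6, -0.1]
width: 0.775
grip_force: 0.0
```

Call:
play_rows --rows '[[[0, 0, -0.1], [0, 0, 0]], [[0, 0, -0.12], [0, 0, -1]], [[0, 0, -0.12], [0, 0, -1]], [[0, 0, -0.12], [0, 0, -1]], [[0, 0, -0.12], [0, 0, -1]], [[0, 0, -0.12], [0, 0, -1]], [[0, 0, -0.12], [0, 0, -1]], [[0, 0, -0.12], [0, 0, -1]], [[0, 0, -0.12], [0, 0, -1]]]'

```text
time: 13.87
tool_pos: [0.509, -0.3697, 0.0331]
tcp_rot: [-1.48, -2.77, -0.0]
wrist_force: [-0.8, 0.1, 0.7]
width: 0.774
grip_force: 0.0
```

Call:
play_rows --rows '[[[0, 0, 0], [0, 0, -1]], [[0, 0, 0], [0, 0, -1]], [[0, 0, 0], [0, 0, -1]], [[0, 0, 0], [0, 0, -1]], [[0, 0, 0], [0, 0, -1]], [[0, 0, 0], [0, 0, -1]], [[0, 0, 0], [0, 0, -1]], [[0, 0, 0], [0, 0, -1]]]'

```text
time: 14.53
tool_pos: [0.5092, -0.3698, 0.0332]
tcp_rot: [-0.31, -3.126, -0.0]
wrist_force: [0.4, -0.2, -0.0]
width: 0.776
grip_force: 0.0
```

```bash
python3 go.py 510.4,-370.6,3,-11.4
python3 - <<'E'
from h import *
s=cams.read_camera("scene"); cv2.imwrite("pics/k4.png",crop(s["image"],280,440,200,320,5))
E
```

```text
t 14.53 p [ 509.2 -369.8   33.2] psi -11.31 q [-0.67  0.37  1.87 -0.    0.91 -2.04] F [ 0.4 -0.2 -0. ] w 66.0
[ 510.4 -370.6    3. ] [[-0.006, -0.002, 0.121], [0.0, -0.001, 0.002]] rows 0.7
```

View pics/k4.png

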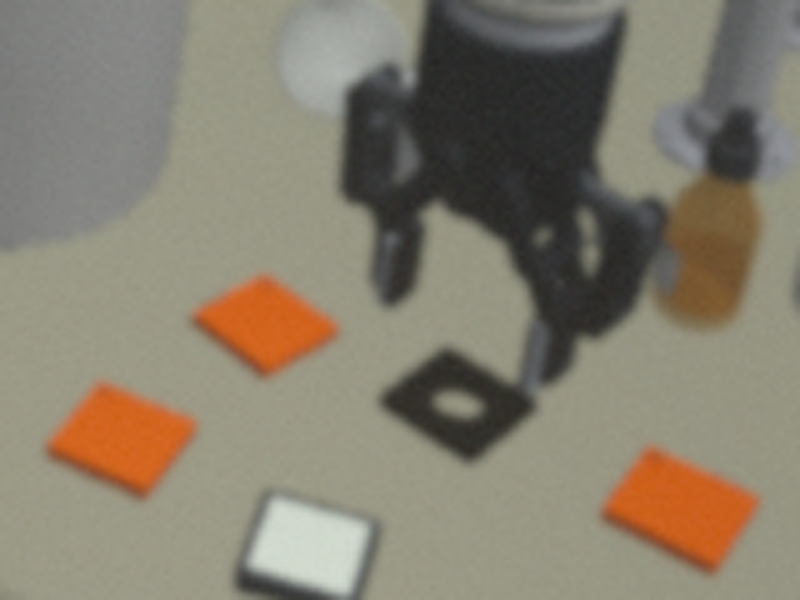

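Call:
play_rows --rows '[[[-0.005, -0.002, 0.08], [0, 0, 0]], [[-0.005, -0.002, 0.121], [0, 0, 0]], [[-0.005, -0.002, 0.121], [0, 0, 0]]]'

```text
time: 14.83
tool_pos: [0.5082, -0.3689, 0.0001]
tcp_rot: [-0.31, -3.121, -0.005]
wrist_force: [-0.5, -0.2, -0.8]
width: 0.776
grip_force: 0.0
```

Call:
play_rows --rows '[[[0, 0, 0], [0, 0, 0]], [[0, 0, 0], [0, 0, 0]], [[0, 0, 0], [0, 0, 0]], [[0, 0, 0], [0, 0, 0]]]' --claw -1 --newtons 35

```text
time: 15.17
tool_pos: [0.5111, -0.371, 0.0041]
tcp_rot: [0.309, 3.125, -0.001]
wrist_force: [-0.1, 0.0, -0.8]
width: 0.539
grip_force: 35.8
```

```bash
python3 go.py 510,-370,130,-11.4 480,-330,245,-10 / 470,-90,270,-2 / r-10,-5,270,0 r0,0,200,0 r0,0,85,0
```

```text
t 15.17 p [ 511.1 -371.     4.1] psi -11.29 q [-0.67  0.41  1.88 -0.    0.86 -2.04] F [-0.1  0.  -0.8] w 45.8
[ 510. -370.  130.] [[0.004, 0.003, -0.504], [-0.001, 0.002, 0.002]] rows 3.0 
[ 480. -330.  245.] [[0.153, 0.136, -0.964], [-0.001, 0.002, -0.029]] rows 3.0 
--call
[470. -90. 270.] [[0.206, 0.938, -0.1], [0.0, 0.0, -0.178]] rows 5.8 
--call
[520.5 164.6 270. ] [[-0.166, 1.025, 0.0], [0.0, 0.0, -0.187]] rows 6.2 TOO FAR
[529.9 170.7 200. ] [[-0.203, 1.051, 0.28], [0.0, 0.0, -0.187]] rows 1.7 TOO FAR
[529.9 170.7  85. ] [[-0.203, 1.051, 0.74], [0.0, 0.0, -0.187]] rows 2.8 TOO FAR
```

Call:
play_rows --rows '[[[0, 0, -0.15], [0, 0, 0]], [[0, 0, -0.3], [0, 0, 0]], [[0, 0, -0.45], [0, 0, 0]], [[0.05, 0.03, -0.6], [0, 0, 0]], [[0.1, 0.08, -0.75], [0, 0, 0]], [[0.153, 0.136, -0.9], [0, 0, 0]], [[0.153, 0.136, -0.964], [0, 0, -0.029]], [[0.153, 0.136, -0.964], [0, 0, -0.029]]]'

```text
time: 15.83
tool_pos: [0.4821, -0.3312, 0.2518]
tcp_rot: [0.27, 3.119, -0.01]
wrist_force: [0.4, -1.1, 0.1]
width: 0.541
grip_force: 36.2
```

Call:
play_rows --rows '[[[0.206, 0.95, -0.1], [0, 0, -0.178]], [[0.206, 0.95, -0.1], [0, 0, -0.178]], [[0.206, 0.95, -0.1], [0, 0, -0.178]], [[0.206, 0.95, -0.1], [0, 0, -0.178]], [[0.206, 0.95, -0.1], [0, 0, -0.178]], [[0.206, 0.95, -0.1], [0, 0, -0.178]], [[0.206, 0.95, -0.1], [0, 0, -0.178]]]'

```text
time: 16.42
tool_pos: [0.4695, -0.0816, 0.2689]
tcp_rot: [-0.047, -3.141, -0.005]
wrist_force: [-0.0, -0.9, 0.8]
width: 0.538
grip_force: 36.3
```

Call:
play_rows --rows '[[[-0.16, 0.98, 0], [0, 0, -0.187]], [[-0.16, 0.98, 0], [0, 0, -0.187]], [[-0.16, 0.98, 0], [0, 0, -0.187]], [[-0.16, 0.98, 0], [0, 0, -0.187]], [[-0.16, 0.98, 0], [0, 0, -0.187]], [[-0.16, 0.98, 0], [0, 0, -0.187]], [[-0.16, 0.98, 0], [0, 0, -0.187]], [[-0.16, 0.98, 0], [0, 0, -0.187]]]'

```text
time: 17.08
tool_pos: [0.5182, 0.1579, 0.2676]
tcp_rot: [0.182, -3.134, 0.001]
wrist_force: [0.1, -0.7, -0.3]
width: 0.541
grip_force: 36.3
```

```bash
python3 go.py r0,0,200,0 r0,0,85,0
```

```text
t 17.08 p [518.2 157.9 267.6] psi 6.66 q [ 0.25 -0.01  1.84 -0.    1.31 -1.44] F [ 0.1 -0.7 -0.3] w 45.9
[529.9 170.7 200. ] [[-0.053, 0.046, 0.27], [-0.001, -0.003, 0.005]] rows 1.7 
[529.9 170.7  85. ] [[-0.054, 0.046, 0.73], [-0.001, -0.003, 0.005]] rows 2.8
```

Call:
play_rows --rows '[[[-0.054, 0.046, 0.15], [0, 0, 0]], [[-0.054, 0.046, 0.3], [0, 0, 0]], [[-0.054, 0.046, 0.45], [0, 0, 0]], [[-0.054, 0.046, 0.6], [0, 0, 0]], [[-0.054, 0.046, 0.7], [0, 0, 0]], [[-0.054, 0.046, 0.73], [0, 0, 0]], [[-0.054, 0.046, 0.73], [0, 0, 0]], [[-0.054, 0.046, 0.73], [0, 0, 0]], [[-0.054, 0.046, 0.73], [0, 0, 0]]]'

```text
time: 17.83
tool_pos: [0.5326, 0.1693, 0.0891]
tcp_rot: [-0.175, 3.133, 0.001]
wrist_force: [0.6, 0.3, 0.1]
width: 0.544
grip_force: 36.3
```

```bash
python3 go.py r0,0,72,0 r0,0,50,0 r0,0,30,0 r0,0,20.5,0
```

```text
t 17.83 p [532.6 169.3  89.1] psi 6.4 q [ 0.26  0.18  1.99 -0.    0.97 -1.42] F [0.6 0.3 0.1] w 46.3
[529.9 170.7  72. ] [[0.01, 0.007, 0.069], [0.001, 0.005, -0.0]] rows 0.4 
[529.9 170.7  50. ] [[0.011, 0.007, 0.157], [0.001, 0.005, -0.0]] rows 0.5 
[529.9 170.7  30. ] [[0.011, 0.007, 0.237], [0.001, 0.005, -0.0]] rows 0.5 
[529.9 170.7  20.5] [[0.011, 0.007, 0.275], [0.001, 0.005, -0.0]] rows 0.2
```

```bash
cat > avg.py <<'E'
from h import *
P=[]
for i in range(6):
    cams.read_camera("top"); P.append(bot.read_state()["tool_pos"]*1000)
P=np.array(P); print(P.round(1).tolist()); print(P.mean(0).round(2),P.std(0).round(2))
E
python3 avg.py; python3 go.py r0,0,72,0
```

```text
[[532.8, 169.5, 89.5], [532.7, 169.7, 89.5], [532.5, 169.8, 89.3], [532.1, 169.8, 88.9], [531.7, 169.8, 88.5], [531.4, 169.7, 88.1]]
[532.19 169.7   88.94] [0.53 0.09 0.53]
t 18.13 p [531.4 169.7  88.1] psi 6.46 q [ 0.26  0.18  1.99 -0.    0.97 -1.42] F [ 0.3  0.7 -1.3] w 45.8
[529.9 170.7  72. ] [[0.006, 0.005, 0.064], [0.0, 0.003, 0.001]] rows 0.4
```

Call:
play_rows --rows '[[[0, 0, 0], [0, 0, 0]], [[0, 0, 0], [0, 0, 0]], [[0, 0, 0], [0, 0, 0]], [[0, 0, 0], [0, 0, 0]], [[0, 0, 0], [0, 0, 0]], [[0, 0, 0], [0, 0, 0]], [[0, 0, 0], [0, 0, 0]], [[0, 0, 0], [0, 0, 0]], [[0, 0, 0], [0, 0, 0]], [[0, 0, 0], [0, 0, 0]], [[0, 0, 0], [0, 0, 0]], [[0, 0, 0], [0, 0, 0]]]'

```text
time: 19.13
tool_pos: [0.5306, 0.1695, 0.0868]
tcp_rot: [-0.177, 3.137, -0.0]
wrist_force: [-0.8, -0.2, -0.6]
width: 0.539
grip_force: 36.3
```

```bash
python3 avg.py; python3 go.py r0,0,72,0 r0,0,50,0 r0,0,30,0 r0,0,20.5,0
```

```text
[[530.5, 169.5, 86.8], [530.5, 169.4, 86.8], [530.6, 169.4, 86.8], [530.6, 169.4, 86.8], [530.5, 169.4, 86.7], [530.6, 169.4, 86.8]]
[530.55 169.44  86.79] [0.02 0.01 0.02]
t 19.43 p [530.6 169.4  86.8] psi 6.45 q [ 0.26  0.18  1.99 -0.    0.97 -1.42] F [ 0.  -0.8 -0.1] w 45.7
[529.9 170.7  72. ] [[0.002, 0.005, 0.059], [-0.0, -0.0, 0.001]] rows 0.4 
[529.9 170.7  50. ] [[0.002, 0.005, 0.147], [-0.0, -0.0, 0.001]] rows 0.5 
[529.9 170.7  30. ] [[0.002, 0.005, 0.227], [-0.0, -0.0, 0.001]] rows 0.5 
[529.9 170.7  20.5] [[0.002, 0.005, 0.265], [-0.0, -0.0, 0.001]] rows 0.2
```

Call:
play_rows --rows '[[[0.002, 0.005, 0.03], [0, 0, 0]], [[0.002, 0.005, 0.059], [0, 0, 0]], [[0.002, 0.005, 0.059], [0, 0, 0]], [[0.002, 0.005, 0.059], [0, 0, 0]], [[0.002, 0.005, 0.059], [0, 0, 0]], [[0.002, 0.005, 0.059], [0, 0, 0]], [[0.002, 0.005, 0.059], [0, 0, 0]], [[0.002, 0.005, 0.075], [0, 0, 0]], [[0.002, 0.005, 0.09], [0, 0, 0]], [[0.002, 0.005, 0.105], [0, 0, 0]], [[0.002, 0.005, 0.12], [0, 0, 0]]]'

```text
time: 20.35
tool_pos: [0.5297, 0.1705, 0.0562]
tcp_rot: [0.177, -3.136, 0.0]
wrist_force: [-0.8, 0.2, -0.5]
width: 0.539
grip_force: 36.3
```

```bash
python3 go.py r0,0,50,0 r0,0,30,0 r0,0,20.5,0
```

```text
t 20.35 p [529.7 170.5  56.2] psi 6.45 q [ 0.27  0.22  2.01 -0.    0.91 -1.42] F [-0.8  0.2 -0.5] w 45.8
[529.9 170.7  50. ] [[-0.001, 0.001, 0.025], [-0.0, -0.0, 0.001]] rows 0.1 
[529.9 170.7  30. ] [[-0.001, 0.001, 0.105], [-0.0, -0.0, 0.001]] rows 0.5 
[529.9 170.7  20.5] [[-0.001, 0.001, 0.143], [-0.0, -0.0, 0.001]] rows 0.2
```

Call:
play_rows --rows '[[[0, 0, 0.04], [0, 0, 0]], [[0, 0, 0.07], [0, 0, 0]], [[0, 0, 0.1], [0, 0, 0]], [[0, 0, 0.12], [0, 0, 0]], [[0, 0, 0.135], [0, 0, 0]], [[0, 0, 0.143], [0, 0, 0]], [[0, 0, 0.143], [0, 0, 0]], [[0, 0, 0.143], [0, 0, 0]], [[0, 0, 0.143], [0, 0, 0]], [[0, 0, 0.143], [0, 0, 0]]]'

```text
time: 21.18
tool_pos: [0.5304, 0.1708, 0.0215]
tcp_rot: [-0.177, 3.136, 0.0]
wrist_force: [-0.3, 0.6, -0.3]
width: 0.539
grip_force: 36.3
```

```bash
python3 avg.py;python3 go.py
```

```text
[[530.3, 170.7, 21.5], [530.3, 170.7, 21.5], [530.2, 170.7, 21.4], [530.1, 170.7, 21.3], [530.1, 170.7, 21.3], [530.0, 170.7, 21.2]]
[530.17 170.7   21.37] [0.11 0.03 0.11]
t 21.48 p [530.  170.7  21.2] psi 6.45 q [ 0.27  0.26  2.03  0.    0.84 -1.42] F [-0.4  0.3 -0.4] w 46.1
```

Call:
play_rows --rows '[[[0, 0, 0.004], [0, 0, 0]], [[0, 0, 0.008], [0, 0, 0]], [[0, 0, 0.012], [0, 0, 0]], [[0, 0, 0.012], [0, 0, 0]], [[0, 0, 0.012], [0, 0, 0]]]'

```text
time: 21.9
tool_pos: [0.5301, 0.1707, 0.0192]
tcp_rot: [0.177, -3.137, 0.0]
wrist_force: [-2.6, -0.7, 8.6]
width: 0.542
grip_force: 37.6
```

Call:
play_rows --rows '[[[0, 0, 0.004], [0, 0, 0]], [[0, 0, 0.006], [0, 0, 0]], [[0, 0, 0.006], [0, 0, 0]]]'

```text
time: 22.15
tool_pos: [0.5301, 0.1707, 0.0191]
tcp_rot: [0.177, -3.136, 0.0]
wrist_force: [-7.9, -1.9, 18.7]
width: 0.541
grip_force: 38.9
```

Call:
play_rows --rows '[[[0, 0, -0.012], [0, 0, 0]], [[0, 0, -0.012], [0, 0, 0]], [[0, 0, -0.012], [0, 0, 0]], [[0, 0, -0.012], [0, 0, 0]]]' --claw 0.35

```text
time: 22.48
tool_pos: [0.5297, 0.1706, 0.0192]
tcp_rot: [0.177, -3.136, 0.0]
wrist_force: [0.4, 0.2, 0.0]
width: 0.673
grip_force: 0.0
```

Call:
play_rows --rows '[[[0, 0, -0.1], [0, 0, 0]], [[0, 0, -0.25], [0, 0, 0]], [[0, 0, -0.4], [0, 0, 0]], [[0, 0, -0.55], [0, 0, 0]], [[0, 0, -0.7], [0, 0, 0]], [[0, 0, -0.85], [0, 0, 0]], [[0, 0, -0.98], [0, 0, 0]], [[0, 0, -0.98], [0, 0, 0]]]'

```text
time: 23.15
tool_pos: [0.5341, 0.1718, 0.2732]
tcp_rot: [-0.176, 3.123, 0.004]
wrist_force: [1.5, -0.7, 1.1]
width: 0.677
grip_force: 0.0
```

```bash
cat > look.py <<'E'
from h import *
t=cams.read_camera("top");s=cams.read_camera("scene")
for n,c,b,bias in(("top",t,(290,420,195,280),(-2.3,1.6)),("sc",s,(240,450,230,330),(3.4,3.4))):
    for a,uv,w,an in ctr(c,(3,150,120),(14,255,255),b,.008,60): print(n,a,w[:2]*1000+bias,an)
for n,c,b,bias in(("tile t",t,(340,390,235,275),(-2.3,1.6)),("tile s",s,(310,370,290,330),(3.4,3.4))):
    for a,uv,w,an in ctr(c,(0,0,150),(180,60,255),b,.012,60): print(n,a,w[:2]*1000+bias,an)
E
python3 look.py; python3 go.py 475,-30,270,-5 / 475,-220,270,-14 / 503.5,-278,200,-16 503.5,-278,40,-16
```

```text
top 171 [ 503.4 -278.2] 73.9
top 173 [ 504.4 -469.6] 88.6
top 175 [ 401.7 -265.3] 0.0
sc 294 [ 503.8 -278.4] 73.9
sc 368 [ 402.4 -265.5] 4.3
sc 410 [ 505.1 -469.5] 87.1
tile t 162 [ 389.2 -361.2] 14.0
tile s 316 [ 393.1 -358.9] 13.3
t 23.25 p [531.1 170.9 266.4] psi 6.45 q [ 0.27  0.02  1.82  0.    1.3  -1.42] F [-0.9  0.5 -1. ] w 57.3
[475. -30. 270.] [[0.313, -0.773, -0.016], [0.001, 0.005, 0.255]] rows 5.0 
--call
[ 475. -220.  270.] [[-0.066, -0.757, 0.0], [0.0, 0.0, 0.2]] rows 4.6 
--call
[ 503.5 -278.   200. ] [[-0.167, -0.198, 0.28], [0.0, 0.0, 0.044]] rows 2.3 
[ 503.5 -278.    40. ] [[-0.167, -0.198, 0.92], [0.0, 0.0, 0.044]] rows 3.8
```

Call:
play_rows --rows '[[[0.313, -0.773, -0.016], [0, 0, 0.255]], [[0.313, -0.773, -0.016], [0, 0, 0.255]], [[0.313, -0.773, -0.016], [0, 0, 0.255]], [[0.313, -0.773, -0.016], [0, 0, 0.255]], [[0.313, -0.773, -0.016], [0, 0, 0.255]], [[0.313, -0.773, -0.016], [0, 0, 0.255]]]' --claw 0.55

```text
time: 23.75
tool_pos: [0.4708, -0.036, 0.266]
tcp_rot: [-0.147, -3.133, 0.005]
wrist_force: [0.5, -0.9, -0.4]
width: 0.776
grip_force: 0.0
```

Call:
play_rows --rows '[[[-0.066, -0.757, 0], [0, 0, 0.2]], [[-0.066, -0.757, 0], [0, 0, 0.2]], [[-0.066, -0.757, 0], [0, 0, 0.2]], [[-0.066, -0.757, 0], [0, 0, 0.2]], [[-0.066, -0.757, 0], [0, 0, 0.2]], [[-0.066, -0.757, 0], [0, 0, 0.2]]]'

```text
time: 24.25
tool_pos: [0.4727, -0.2237, 0.2658]
tcp_rot: [-0.39, -3.113, 0.001]
wrist_force: [-0.8, -0.6, 0.8]
width: 0.77
grip_force: 0.0
```

Call:
play_rows --rows '[[[-0.167, -0.198, 0.1], [0, 0, 0.044]], [[-0.167, -0.198, 0.28], [0, 0, 0.044]], [[-0.167, -0.198, 0.4], [0, 0, 0.044]], [[-0.167, -0.198, 0.55], [0, 0, 0.044]], [[-0.167, -0.198, 0.7], [0, 0, 0.044]], [[-0.167, -0.198, 0.85], [0, 0, 0.044]], [[-0.167, -0.198, 0.92], [0, 0, 0.044]], [[-0.167, -0.198, 0.92], [0, 0, 0.044]], [[-0.167, -0.198, 0.92], [0, 0, 0.044]], [[-0.167, -0.198, 0.92], [0, 0, 0.044]], [[-0.167, -0.198, 0.92], [0, 0, 0.044]], [[-0.167, -0.198, 0.92], [0, 0, 0.044]], [[-0.167, -0.198, 0.92], [0, 0, 0.044]], [[-0.167, -0.198, 0.92], [0, 0, 0.044]], [[-0.167, -0.198, 0.92], [0, 0, 0.044]], [[-0.167, -0.198, 0.92], [0, 0, 0.044]], [[-0.167, -0.198, 0.92], [0, 0, 0.044]], [[-0.167, -0.198, 0.92], [0, 0, 0.044]]]'

```text
time: 25.75
tool_pos: [0.5022, -0.2783, 0.0385]
tcp_rot: [-0.437, -3.111, -0.0]
wrist_force: [0.3, -0.1, 1.3]
width: 0.775
grip_force: 0.0
```

```bash
python3 go.py 503.6,-278.3,3,-16.1
```

```text
t 25.75 p [ 502.2 -278.3   38.5] psi -16.01 q [-0.55  0.27  1.99  0.    0.89 -1.84] F [ 0.3 -0.1  1.3] w 65.8
[ 503.6 -278.3    3. ] [[-0.005, 0.002, 0.142], [0.0, -0.0, 0.002]] rows 0.9
```

Call:
play_rows --rows '[[[-0.005, 0.002, 0.08], [0, 0, 0]], [[-0.005, 0.002, 0.12], [0, 0, 0]], [[-0.005, 0.002, 0.142], [0, 0, 0]], [[-0.005, 0.002, 0.142], [0, 0, 0]], [[-0.005, 0.002, 0.142], [0, 0, 0]], [[-0.005, 0.002, 0.142], [0, 0, 0]], [[-0.005, 0.002, 0.142], [0, 0, 0]], [[-0.005, 0.002, 0.142], [0, 0, 0]], [[-0.005, 0.002, 0.142], [0, 0, 0]], [[-0.005, 0.002, 0.142], [0, 0, 0]]]'

```text
time: 26.58
tool_pos: [0.5039, -0.2783, 0.0035]
tcp_rot: [0.437, 3.11, -0.0]
wrist_force: [-0.2, 0.3, 0.0]
width: 0.772
grip_force: 0.0
```

Call:
play_rows --rows '[[[0, 0, 0], [0, 0, 0]], [[0, 0, 0], [0, 0, 0]], [[0, 0, 0], [0, 0, 0]], [[0, 0, 0], [0, 0, 0]], [[0, 0, 0], [0, 0, 0]]]' --claw -1 --newtons 35

```text
time: 27.0
tool_pos: [0.5038, -0.2783, 0.0036]
tcp_rot: [0.437, 3.111, -0.0]
wrist_force: [-1.7, 0.3, 5.4]
width: 0.536
grip_force: 35.4
```

```bash
python3 go.py 503.6,-278.3,150,-16.1 480,-278,245,-15 / 470,-60,270,0 / r0,0,270,0 / r0,0,85,0
```

```text
t 27.0 p [ 503.8 -278.3    3.6] psi -16.0 q [-0.55  0.32  2.    0.    0.82 -1.84] F [-1.7  0.3  5.4] w 45.5
[ 503.6 -278.3  150. ] [[0.001, -0.0, -0.586], [-0.0, 0.0, 0.002]] rows 3.5 
[ 480. -278.  245.] [[0.091, -0.025, -0.966], [-0.0, 0.0, -0.022]] rows 2.3 
--call
[470. -60. 270.] [[0.264, 0.832, -0.1], [0.0, 0.0, -0.333]] rows 5.3 
--call
[529.9 170.7 270. ] [[-0.24, 0.923, 0.0], [0.0, 0.0, -0.143]] rows 5.7 
--call
[529.9 170.7  85. ] [[0.0, 0.0, 0.74], [0.0, 0.0, 0.0]] rows 4.4
```

Call:
play_rows --rows '[[[0, 0, -0.15], [0, 0, 0]], [[0, 0, -0.3], [0, 0, 0]], [[0, 0, -0.45], [0, 0, 0]], [[0, 0, -0.6], [0, 0, 0]], [[0.045, -0.01, -0.75], [0, 0, 0]], [[0.091, -0.025, -0.9], [0, 0, -0.022]], [[0.091, -0.025, -0.966], [0, 0, -0.022]], [[0.091, -0.025, -0.966], [0, 0, -0.022]]]'

```text
time: 27.67
tool_pos: [0.4824, -0.2797, 0.2508]
tcp_rot: [0.41, 3.105, -0.007]
wrist_force: [1.1, -0.2, -0.0]
width: 0.54
grip_force: 35.8
```

Call:
play_rows --rows '[[[0.264, 0.832, -0.1], [0, 0, -0.333]], [[0.264, 0.832, -0.1], [0, 0, -0.333]], [[0.264, 0.832, -0.1], [0, 0, -0.333]], [[0.264, 0.832, -0.1], [0, 0, -0.333]], [[0.264, 0.832, -0.1], [0, 0, -0.333]], [[0.264, 0.832, -0.1], [0, 0, -0.333]], [[0.264, 0.832, -0.1], [0, 0, -0.333]]]'

```text
time: 28.25
tool_pos: [0.4696, -0.057, 0.2685]
tcp_rot: [0.006, -3.141, -0.002]
wrist_force: [-0.6, 0.6, 0.6]
width: 0.54
grip_force: 35.9
```

Call:
play_rows --rows '[[[-0.24, 0.923, 0], [0, 0, -0.143]], [[-0.24, 0.923, 0], [0, 0, -0.143]], [[-0.24, 0.923, 0], [0, 0, -0.143]], [[-0.24, 0.923, 0], [0, 0, -0.143]], [[-0.24, 0.923, 0], [0, 0, -0.143]], [[-0.24, 0.923, 0], [0, 0, -0.143]], [[-0.24, 0.923, 0], [0, 0, -0.143]], [[-0.24, 0.923, 0], [0, 0, -0.143]]]'

```text
time: 28.92
tool_pos: [0.5305, 0.1709, 0.2675]
tcp_rot: [0.179, -3.134, 0.002]
wrist_force: [-0.8, 0.2, -0.8]
width: 0.537
grip_force: 36.0
```

Call:
play_rows --rows '[[[0, 0, 0.15], [0, 0, 0]], [[0, 0, 0.3], [0, 0, 0]], [[0, 0, 0.45], [0, 0, 0]], [[0, 0, 0.6], [0, 0, 0]], [[0, 0, 0.7], [0, 0, 0]], [[0, 0, 0.74], [0, 0, 0]], [[0, 0, 0.74], [0, 0, 0]], [[0, 0, 0.74], [0, 0, 0]], [[0, 0, 0.74], [0, 0, 0]], [[0, 0, 0.74], [0, 0, 0]], [[0, 0, 0.74], [0, 0, 0]], [[0, 0, 0.74], [0, 0, 0]], [[0, 0, 0.74], [0, 0, 0]], [[0, 0, 0.74], [0, 0, 0]], [[0, 0, 0.74], [0, 0, 0]], [[0, 0, 0.74], [0, 0, 0]], [[0, 0, 0.74], [0, 0, 0]], [[0, 0, 0.74], [0, 0, 0]], [[0, 0, 0.74], [0, 0, 0]], [[0, 0, 0.74], [0, 0, 0]]]'

```text
time: 30.58
tool_pos: [0.5302, 0.1708, 0.0844]
tcp_rot: [0.176, -3.136, 0.0]
wrist_force: [0.3, 0.6, -0.5]
width: 0.538
grip_force: 36.0
```

```bash
python3 go.py r0,0,72,0 r0,0,50,0 r0,0,29,0
```

```text
t 30.58 p [530.2 170.8  84.4] psi 6.41 q [ 0.27  0.18  2.   -0.    0.97 -1.42] F [ 0.3  0.6 -0.5] w 45.8
[529.9 170.7  72. ] [[0.001, -0.0, 0.05], [-0.0, -0.0, -0.0]] rows 0.3 
[529.9 170.7  50. ] [[0.001, -0.0, 0.138], [-0.0, -0.0, -0.0]] rows 0.5 
[529.9 170.7  29. ] [[0.001, -0.0, 0.222], [-0.0, -0.0, -0.0]] rows 0.5
```

Call:
play_rows --rows '[[[0.001, 0, 0.05], [0, 0, 0]], [[0.001, 0, 0.07], [0, 0, 0]], [[0.001, 0, 0.085], [0, 0, 0]], [[0.001, 0, 0.1], [0, 0, 0]], [[0.001, 0, 0.11], [0, 0, 0]]]'

```text
time: 31.0
tool_pos: [0.5294, 0.1706, 0.056]
tcp_rot: [0.176, -3.135, 0.0]
wrist_force: [-0.2, -0.0, -0.1]
width: 0.533
grip_force: 36.0
```

Call:
play_rows --rows '[[[0, 0, 0.04], [0, 0, 0]], [[0, 0, 0.07], [0, 0, 0]], [[0, 0, 0.095], [0, 0, 0]], [[0, 0, 0.108], [0, 0, 0]], [[0, 0, 0.108], [0, 0, 0]], [[0, 0, 0.112], [0, 0, 0]], [[0, 0, 0.116], [0, 0, 0]], [[0, 0, 0.12], [0, 0, 0]], [[0, 0, 0.122], [0, 0, 0]], [[0, 0, 0.122], [0, 0, 0]]]'

```text
time: 31.83
tool_pos: [0.5304, 0.1709, 0.0276]
tcp_rot: [-0.176, 3.136, 0.0]
wrist_force: [-1.7, -1.7, 4.7]
width: 0.533
grip_force: 36.9
```

```bash
python3 go.py
```

```text
t 31.83 p [530.4 170.9  27.6] psi 6.41 q [ 0.27  0.26  2.03 -0.    0.86 -1.42] F [-1.7 -1.7  4.7] w 45.3
```

Seated at 27.6 as expected. Release, lift, and look again.

Call:
play_rows --rows '[[[0, 0, -0.006], [0, 0, 0]], [[0, 0, -0.006], [0, 0, 0]], [[0, 0, -0.006], [0, 0, 0]], [[0, 0, -0.006], [0, 0, 0]]]' --claw 0.35

```text
time: 32.17
tool_pos: [0.5302, 0.1708, 0.0282]
tcp_rot: [-0.176, 3.136, 0.0]
wrist_force: [-0.1, -0.3, -0.7]
width: 0.676
grip_force: 0.0
```

Call:
play_rows --rows '[[[0, 0, -0.1], [0, 0, 0]], [[0, 0, -0.25], [0, 0, 0]], [[0, 0, -0.4], [0, 0, 0]], [[0, 0, -0.55], [0, 0, 0]], [[0, 0, -0.7], [0, 0, 0]], [[0, 0, -0.85], [0, 0, 0]], [[0, 0, -0.97], [0, 0, 0]], [[0, 0, -0.97], [0, 0, 0]], [[0, 0, -0.97], [0, 0, 0]], [[0, 0, -0.97], [0, 0, 0]], [[0, 0, -0.97], [0, 0, 0]]]'

```text
time: 33.08
tool_pos: [0.5288, 0.1704, 0.2682]
tcp_rot: [0.175, -3.133, 0.001]
wrist_force: [-0.2, -0.1, 0.3]
width: 0.673
grip_force: 0.0
```

```bash
python3 look.py; python3 go.py 460,-10,270,3 / 420,-230,260,3 / 402.2,-265.4,200,3.5 402.2,-265.4,40,3.5
python3 - <<'E'
from h import *
s=cams.read_camera("scene"); cv2.imwrite("pics/k5.png",crop(s["image"],150,250,150,225,7))
E
```

```text
top 174 [ 504.4 -469.7] 88.6
top 172 [ 384.6 -235.2] 0.1
sc 367 [ 385.7 -235.6] 4.7
sc 410 [ 505.2 -469.6] 87.1
tile t 161 [ 389.2 -361.1] 14.0
tile s 315 [ 393.  -358.9] 13.3
t 33.18 p [528.8 170.5 268.1] psi 6.41 q [ 0.27  0.02  1.81  0.    1.31 -1.42] F [-0.4  0.4  0.2] w 57.3
[460. -10. 270.] [[0.354, -0.687, -0.006], [-0.001, -0.005, 0.076]] rows 4.6 
--call
[ 420. -230.  260.] [[0.206, -0.87, 0.04], [0.0, 0.0, 0.0]] rows 5.4 
--call
[ 402.2 -265.4  200. ] [[0.079, -0.138, 0.24], [0.0, 0.0, -0.011]] rows 1.7 
[ 402.2 -265.4   40. ] [[0.079, -0.138, 0.88], [0.0, 0.0, -0.011]] rows 3.8
```

View pics/k5.png

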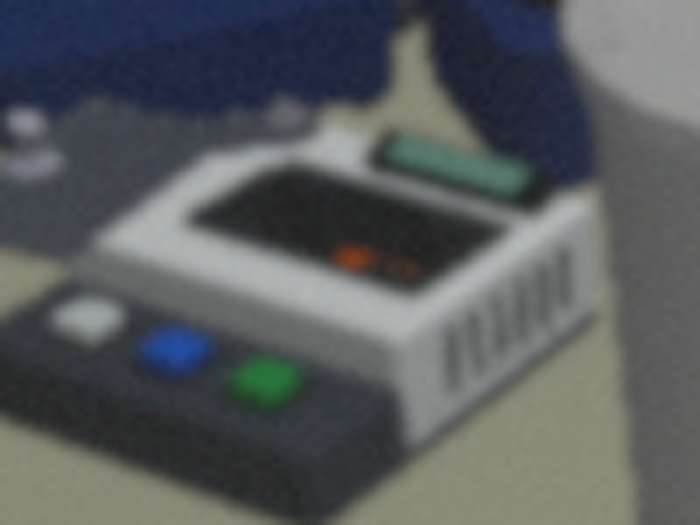

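```bash
python3 go.py 450,-10,270,3 / 395,-200,250,3 / 385.1,-235.4,180,3 385.1,-235.4,40,3 
```

```text
t 33.23 p [529.  170.5 268.4] psi 6.41 q [ 0.27  0.02  1.81 -0.    1.31 -1.42] F [-0.   0.1  1.1] w 57.2
[450. -10. 270.] [[0.395, -0.682, -0.005], [-0.001, -0.005, 0.076]] rows 4.7 
--call
[ 395. -200.  250.] [[0.259, -0.747, 0.08], [0.0, 0.0, 0.0]] rows 4.8 
--call
[ 385.1 -235.4  180. ] [[0.047, -0.139, 0.28], [0.0, 0.0, 0.0]] rows 1.9 
[ 385.1 -235.4   40. ] [[0.047, -0.139, 0.84], [0.0, 0.0, 0.0]] rows 3.4
```

Call:
play_rows --rows '[[[0.395, -0.682, -0.005], [0, 0, 0.076]], [[0.395, -0.682, -0.005], [0, 0, 0.076]], [[0.395, -0.682, -0.005], [0, 0, 0.076]], [[0.395, -0.682, -0.005], [0, 0, 0.076]], [[0.395, -0.682, -0.005], [0, 0, 0.076]], [[0.395, -0.682, -0.005], [0, 0, 0.076]]]' --claw 0.55

```text
time: 33.73
tool_pos: [0.4483, -0.0136, 0.2708]
tcp_rot: [0.075, -3.138, 0.004]
wrist_force: [0.6, 0.0, 0.2]
width: 0.772
grip_force: 0.0
```

Call:
play_rows --rows '[[[0.259, -0.747, 0.08], [0, 0, 0]], [[0.259, -0.747, 0.08], [0, 0, 0]], [[0.259, -0.747, 0.08], [0, 0, 0]], [[0.259, -0.747, 0.08], [0, 0, 0]], [[0.259, -0.747, 0.08], [0, 0, 0]], [[0.259, -0.747, 0.08], [0, 0, 0]]]'

```text
time: 34.23
tool_pos: [0.3941, -0.2035, 0.2503]
tcp_rot: [0.074, -3.138, 0.002]
wrist_force: [-0.3, 0.9, 0.1]
width: 0.773
grip_force: 0.0
```

Call:
play_rows --rows '[[[0.047, -0.139, 0.15], [0, 0, 0]], [[0.047, -0.139, 0.28], [0, 0, 0]], [[0.047, -0.139, 0.4], [0, 0, 0]], [[0.047, -0.139, 0.55], [0, 0, 0]], [[0.047, -0.139, 0.7], [0, 0, 0]], [[0.047, -0.139, 0.8], [0, 0, 0]], [[0.047, -0.139, 0.84], [0, 0, 0]], [[0.047, -0.139, 0.84], [0, 0, 0]], [[0.047, -0.139, 0.84], [0, 0, 0]], [[0.047, -0.139, 0.84], [0, 0, 0]], [[0.047, -0.139, 0.84], [0, 0, 0]], [[0.047, -0.139, 0.84], [0, 0, 0]], [[0.047, -0.139, 0.84], [0, 0, 0]], [[0.047, -0.139, 0.84], [0, 0, 0]], [[0.047, -0.139, 0.84], [0, 0, 0]], [[0.047, -0.139, 0.84], [0, 0, 0]], [[0.047, -0.139, 0.84], [0, 0, 0]], [[0.047, -0.139, 0.84], [0, 0, 0]]]'

```text
time: 35.73
tool_pos: [0.3859, -0.2348, 0.0417]
tcp_rot: [0.082, -3.14, -0.0]
wrist_force: [0.6, 0.1, -0.3]
width: 0.78
grip_force: 0.0
```

```bash
python3 go.py 385.1,-235.4,3,3
```

```text
t 35.73 p [ 385.9 -234.8   41.7] psi 2.99 q [-0.6   0.05  2.24 -0.    0.85 -2.22] F [ 0.6  0.1 -0.3] w 66.3
[ 385.1 -235.4    3. ] [[0.003, -0.002, 0.155], [0.0, -0.0, -0.0]] rows 0.9
```

Call:
play_rows --rows '[[[0.003, -0.002, 0.08], [0, 0, 0]], [[0.003, -0.002, 0.13], [0, 0, 0]], [[0.003, -0.002, 0.155], [0, 0, 0]], [[0.003, -0.002, 0.155], [0, 0, 0]], [[0.003, -0.002, 0.155], [0, 0, 0]], [[0.003, -0.002, 0.155], [0, 0, 0]], [[0.003, -0.002, 0.155], [0, 0, 0]], [[0.003, -0.002, 0.155], [0, 0, 0]], [[0.003, -0.002, 0.155], [0, 0, 0]], [[0.003, -0.002, 0.155], [0, 0, 0]]]'

```text
time: 36.57
tool_pos: [0.3856, -0.2356, 0.0034]
tcp_rot: [-0.082, 3.14, -0.001]
wrist_force: [0.2, -0.2, -0.2]
width: 0.773
grip_force: 0.0
```

Call:
play_rows --rows '[[[0, 0, 0], [0, 0, 0]], [[0, 0, 0], [0, 0, 0]], [[0, 0, 0], [0, 0, 0]], [[0, 0, 0], [0, 0, 0]], [[0, 0, 0], [0, 0, 0]]]' --claw -1 --newtons 35

```text
time: 36.98
tool_pos: [0.3855, -0.2355, 0.0036]
tcp_rot: [-0.082, 3.14, -0.0]
wrist_force: [-0.8, 0.1, 4.6]
width: 0.537
grip_force: 34.9
```

```bash
python3 go.py 385,-235,150,3 400,-220,245,3 / 440,0,270,5 / r0,0,270,0 / r0,0,85,0
```

```text
t 36.98 p [ 385.5 -235.5    3.6] psi 2.99 q [-0.6   0.12  2.26  0.    0.77 -2.23] F [-0.8  0.1  4.6] w 45.7
[ 385. -235.  150.] [[0.002, 0.002, -0.585], [-0.0, 0.0, -0.0]] rows 3.5 
[ 400. -220.  245.] [[-0.061, 0.059, -0.965], [-0.0, 0.0, -0.0]] rows 2.3 
--call
[440.   0. 270.] [[-0.206, 0.87, -0.1], [0.0, 0.0, -0.044]] rows 5.4 
--call
[529.9 170.7 270. ] [[-0.418, 0.649, 0.0], [0.0, 0.0, -0.031]] rows 4.6 
--call
[529.9 170.7  85. ] [[0.0, 0.0, 0.74], [0.0, 0.0, 0.0]] rows 4.4
```

Call:
play_rows --rows '[[[0.002, 0.002, -0.15], [0, 0, 0]], [[0.002, 0.002, -0.3], [0, 0, 0]], [[0.002, 0.002, -0.45], [0, 0, 0]], [[0.002, 0.002, -0.585], [0, 0, 0]], [[-0.03, 0.03, -0.75], [0, 0, 0]], [[-0.061, 0.059, -0.9], [0, 0, 0]], [[-0.061, 0.059, -0.965], [0, 0, 0]], [[-0.061, 0.059, -0.965], [0, 0, 0]]]'

```text
time: 37.65
tool_pos: [0.4029, -0.2213, 0.2503]
tcp_rot: [-0.083, 3.132, -0.009]
wrist_force: [1.1, 0.5, -0.3]
width: 0.539
grip_force: 35.8
```

Call:
play_rows --rows '[[[-0.206, 0.87, -0.1], [0, 0, -0.044]], [[-0.206, 0.87, -0.1], [0, 0, -0.044]], [[-0.206, 0.87, -0.1], [0, 0, -0.044]], [[-0.206, 0.87, -0.1], [0, 0, -0.044]], [[-0.206, 0.87, -0.1], [0, 0, -0.044]], [[-0.206, 0.87, -0.1], [0, 0, -0.044]], [[-0.206, 0.87, -0.1], [0, 0, -0.044]]]'

```text
time: 38.23
tool_pos: [0.4396, 0.0033, 0.2682]
tcp_rot: [0.143, -3.137, -0.002]
wrist_force: [-0.4, -0.2, -0.3]
width: 0.536
grip_force: 35.9
```

Call:
play_rows --rows '[[[-0.418, 0.649, 0], [0, 0, -0.031]], [[-0.418, 0.649, 0], [0, 0, -0.031]], [[-0.418, 0.649, 0], [0, 0, -0.031]], [[-0.418, 0.649, 0], [0, 0, -0.031]], [[-0.418, 0.649, 0], [0, 0, -0.031]], [[-0.418, 0.649, 0], [0, 0, -0.031]], [[-0.418, 0.649, 0], [0, 0, -0.031]]]'

```text
time: 38.82
tool_pos: [0.5295, 0.1704, 0.2671]
tcp_rot: [0.177, -3.133, 0.003]
wrist_force: [-0.9, -0.5, -0.6]
width: 0.535
grip_force: 36.0
```

Call:
play_rows --rows '[[[0, 0, 0.15], [0, 0, 0]], [[0, 0, 0.3], [0, 0, 0]], [[0, 0, 0.45], [0, 0, 0]], [[0, 0, 0.6], [0, 0, 0]], [[0, 0, 0.7], [0, 0, 0]], [[0, 0, 0.74], [0, 0, 0]], [[0, 0, 0.74], [0, 0, 0]], [[0, 0, 0.74], [0, 0, 0]], [[0, 0, 0.74], [0, 0, 0]], [[0, 0, 0.74], [0, 0, 0]], [[0, 0, 0.74], [0, 0, 0]], [[0, 0, 0.74], [0, 0, 0]], [[0, 0, 0.74], [0, 0, 0]], [[0, 0, 0.74], [0, 0, 0]], [[0, 0, 0.74], [0, 0, 0]], [[0, 0, 0.74], [0, 0, 0]], [[0, 0, 0.74], [0, 0, 0]], [[0, 0, 0.74], [0, 0, 0]], [[0, 0, 0.74], [0, 0, 0]], [[0, 0, 0.74], [0, 0, 0]]]'

```text
time: 40.48
tool_pos: [0.5299, 0.1707, 0.0842]
tcp_rot: [0.174, -3.137, 0.0]
wrist_force: [-0.4, -0.0, 0.7]
width: 0.535
grip_force: 36.0
```

```bash
python3 go.py r0,0,72,0 r0,0,56,0 / r0,0,38,0 r0,0,34.5,0
```

```text
t 40.48 p [529.9 170.7  84.2] psi 6.36 q [ 0.27  0.18  2.    0.    0.96 -1.41] F [-0.4 -0.   0.7] w 45.5
[529.9 170.7  72. ] [[-0.0, -0.0, 0.049], [-0.0, -0.0, -0.001]] rows 0.3 
[529.9 170.7  56. ] [[-0.0, -0.0, 0.113], [-0.0, -0.0, -0.001]] rows 0.4 
--call
[529.9 170.7  38. ] [[0.0, 0.0, 0.072], [0.0, 0.0, 0.0]] rows 0.4 
[529.9 170.7  34.5] [[0.0, 0.0, 0.086], [0.0, 0.0, 0.0]] rows 0.1
```

Call:
play_rows --rows '[[[0, 0, 0.05], [0, 0, 0]], [[0, 0, 0.07], [0, 0, 0]], [[0, 0, 0.085], [0, 0, 0]], [[0, 0, 0.1], [0, 0, 0]], [[0, 0, 0.113], [0, 0, 0]]]'

```text
time: 40.9
tool_pos: [0.5295, 0.1706, 0.0551]
tcp_rot: [0.174, -3.136, 0.0]
wrist_force: [-0.2, -0.5, 0.3]
width: 0.538
grip_force: 36.0
```

Call:
play_rows --rows '[[[0, 0, 0.04], [0, 0, 0]], [[0, 0, 0.065], [0, 0, 0]], [[0, 0, 0.072], [0, 0, 0]], [[0, 0, 0.072], [0, 0, 0]], [[0, 0, 0.076], [0, 0, 0]], [[0, 0, 0.08], [0, 0, 0]], [[0, 0, 0.084], [0, 0, 0]], [[0, 0, 0.087], [0, 0, 0]], [[0, 0, 0.087], [0, 0, 0]]]'

```text
time: 41.65
tool_pos: [0.5305, 0.1709, 0.0357]
tcp_rot: [-0.174, 3.136, 0.0]
wrist_force: [-2.9, -0.7, 6.5]
width: 0.537
grip_force: 37.2
```

Call:
play_rows --rows '[[[0, 0, -0.006], [0, 0, 0]], [[0, 0, -0.006], [0, 0, 0]], [[0, 0, -0.006], [0, 0, 0]], [[0, 0, -0.006], [0, 0, 0]]]' --claw 0.35

```text
time: 41.98
tool_pos: [0.53, 0.1707, 0.0358]
tcp_rot: [-0.174, 3.137, 0.0]
wrist_force: [-0.2, 0.0, -0.6]
width: 0.677
grip_force: 0.0
```

Call:
play_rows --rows '[[[0, 0, -0.1], [0, 0, 0]], [[0, 0, -0.25], [0, 0, 0]], [[0, 0, -0.4], [0, 0, 0]], [[0, 0, -0.55], [0, 0, 0]], [[0, 0, -0.7], [0, 0, 0]], [[0, 0, -0.85], [0, 0, 0]], [[0, 0, -0.94], [0, 0, 0]], [[0, 0, -0.94], [0, 0, 0]], [[0, 0, -0.94], [0, 0, 0]], [[0, 0, -0.94], [0, 0, 0]], [[0, 0, -0.94], [0, 0, 0]]]'

```text
time: 42.9
tool_pos: [0.5287, 0.1704, 0.2685]
tcp_rot: [0.174, -3.133, 0.001]
wrist_force: [-0.7, -0.7, -0.0]
width: 0.675
grip_force: 0.0
```

```bash
python3 look.py; python3 go.py 465,-50,270,0 / 470,-290,270,-1 / 504.8,-469.6,200,-2 / 504.8,-469.6,40,-2
```

```text
top 174 [ 504.4 -469.7] 88.6
sc 411 [ 505.  -469.6] 87.1
tile t 161 [ 389.2 -361.1] 14.0
tile s 315 [ 393.  -358.8] 13.3
t 43.0 p [528.8 170.4 268.5] psi 6.36 q [ 0.27  0.02  1.81  0.    1.31 -1.41] F [ 0.7  0.1 -0.2] w 57.5
[465. -50. 270.] [[0.351, -0.848, -0.004], [-0.001, -0.005, 0.141]] rows 5.5 
--call
[ 470. -290.  270.] [[-0.02, -0.96, 0.0], [0.0, 0.0, 0.022]] rows 5.8 
--call
[ 504.8 -469.6  200. ] [[-0.152, -0.716, 0.28], [0.0, 0.0, 0.022]] rows 4.7 
--call
[ 504.8 -469.6   40. ] [[0.0, 0.0, 0.64], [0.0, 0.0, 0.0]] rows 3.8
```

Call:
play_rows --rows '[[[0.351, -0.848, -0.004], [0, 0, 0.141]], [[0.351, -0.848, -0.004], [0, 0, 0.141]], [[0.351, -0.848, -0.004], [0, 0, 0.141]], [[0.351, -0.848, -0.004], [0, 0, 0.141]], [[0.351, -0.848, -0.004], [0, 0, 0.141]], [[0.351, -0.848, -0.004], [0, 0, 0.141]], [[0.351, -0.848, -0.004], [0, 0, 0.141]]]' --claw 0.55

```text
time: 43.58
tool_pos: [0.4644, -0.0532, 0.2706]
tcp_rot: [-0.007, -3.139, 0.002]
wrist_force: [0.4, 0.5, -0.9]
width: 0.778
grip_force: 0.0
```

Call:
play_rows --rows '[[[-0.02, -0.96, 0], [0, 0, 0.022]], [[-0.02, -0.96, 0], [0, 0, 0.022]], [[-0.02, -0.96, 0], [0, 0, 0.022]], [[-0.02, -0.96, 0], [0, 0, 0.022]], [[-0.02, -0.96, 0], [0, 0, 0.022]], [[-0.02, -0.96, 0], [0, 0, 0.022]], [[-0.02, -0.96, 0], [0, 0, 0.022]]]'

```text
time: 44.17
tool_pos: [0.4713, -0.2943, 0.2703]
tcp_rot: [-0.033, -3.14, 0.002]
wrist_force: [-0.3, 0.2, -0.1]
width: 0.771
grip_force: 0.0
```

Call:
play_rows --rows '[[[-0.152, -0.716, 0.28], [0, 0, 0.022]], [[-0.152, -0.716, 0.28], [0, 0, 0.022]], [[-0.152, -0.716, 0.28], [0, 0, 0.022]], [[-0.152, -0.716, 0.28], [0, 0, 0.022]], [[-0.152, -0.716, 0.28], [0, 0, 0.022]], [[-0.152, -0.716, 0.28], [0, 0, 0.022]], [[-0.152, -0.716, 0.28], [0, 0, 0.022]]]'

```text
time: 44.75
tool_pos: [0.506, -0.4685, 0.1984]
tcp_rot: [-0.056, -3.138, -0.007]
wrist_force: [-0.1, 0.3, 1.3]
width: 0.78
grip_force: 0.0
```

Call:
play_rows --rows '[[[0, 0, 0.15], [0, 0, 0]], [[0, 0, 0.3], [0, 0, 0]], [[0, 0, 0.45], [0, 0, 0]], [[0, 0, 0.58], [0, 0, 0]], [[0, 0, 0.64], [0, 0, 0]], [[0, 0, 0.64], [0, 0, 0]], [[0, 0, 0.64], [0, 0, 0]], [[0, 0, 0.64], [0, 0, 0]], [[0, 0, 0.64], [0, 0, 0]], [[0, 0, 0.64], [0, 0, 0]], [[0, 0, 0.64], [0, 0, 0]], [[0, 0, 0.64], [0, 0, 0]], [[0, 0, 0.64], [0, 0, 0]], [[0, 0, 0.64], [0, 0, 0]], [[0, 0, 0.64], [0, 0, 0]], [[0, 0, 0.64], [0, 0, 0]], [[0, 0, 0.64], [0, 0, 0]]]'

```text
time: 46.17
tool_pos: [0.5062, -0.4693, 0.0416]
tcp_rot: [-0.054, -3.141, -0.0]
wrist_force: [-0.7, -0.2, 0.5]
width: 0.776
grip_force: 0.0
```

```bash
python3 go.py 504.8,-469.6,3,-2
```

```text
t 46.17 p [ 506.2 -469.3   41.6] psi -1.96 q [-0.78  0.45  1.72  0.    0.97 -2.32] F [-0.7 -0.2  0.5] w 66.0
[ 504.8 -469.6    3. ] [[0.005, -0.002, 0.154], [0.0, -0.0, 0.001]] rows 0.9
```

Call:
play_rows --rows '[[[0.005, -0.002, 0.08], [0, 0, 0]], [[0.005, -0.002, 0.13], [0, 0, 0]], [[0.005, -0.002, 0.154], [0, 0, 0]], [[0.005, -0.002, 0.154], [0, 0, 0]], [[0.005, -0.002, 0.154], [0, 0, 0]], [[0.005, -0.002, 0.154], [0, 0, 0]], [[0.005, -0.002, 0.154], [0, 0, 0]], [[0.005, -0.002, 0.154], [0, 0, 0]], [[0.005, -0.002, 0.154], [0, 0, 0]], [[0.005, -0.002, 0.154], [0, 0, 0]]]'

```text
time: 47.0
tool_pos: [0.5053, -0.47, 0.0039]
tcp_rot: [0.054, 3.141, -0.001]
wrist_force: [1.1, -0.2, -0.1]
width: 0.773
grip_force: 0.0
```

Call:
play_rows --rows '[[[0, 0, 0], [0, 0, 0]], [[0, 0, 0], [0, 0, 0]], [[0, 0, 0], [0, 0, 0]], [[0, 0, 0], [0, 0, 0]], [[0, 0, 0], [0, 0, 0]]]' --claw -1 --newtons 35

```text
time: 47.42
tool_pos: [0.5053, -0.4701, 0.004]
tcp_rot: [0.054, 3.141, -0.001]
wrist_force: [-0.6, 0.0, 5.4]
width: 0.53
grip_force: 35.6
```

```bash
python3 go.py 505,-469.6,150,-2 480,-440,230,-2 / 465,-205,270,0 / 465,30,270,4 / r0,0,270,0 / r0,0,90,0
```

```text
t 47.42 p [ 505.3 -470.1    4. ] psi -1.96 q [-0.79  0.5   1.74 -0.    0.91 -2.32] F [-0.6  0.   5.4] w 45.0
[ 505.  -469.6  150. ] [[0.001, 0.002, -0.584], [-0.001, 0.001, 0.001]] rows 3.5 
[ 480. -440.  230.] [[0.105, 0.116, -0.904], [-0.001, 0.001, 0.001]] rows 2.1 
--call
[ 465. -205.  270.] [[0.093, 0.937, -0.16], [0.0, 0.0, -0.044]] rows 5.7 
--call
[465.  30. 270.] [[0.0, 0.94, 0.0], [0.0, 0.0, -0.089]] rows 5.6 
--call
[529.9 170.7 270. ] [[-0.298, 0.543, 0.0], [0.0, 0.0, -0.054]] rows 3.7 
--call
[529.9 170.7  90. ] [[0.0, 0.0, 0.72], [0.0, 0.0, 0.0]] rows 4.3
```

Call:
play_rows --rows '[[[0.001, 0.002, -0.15], [0, 0, 0]], [[0.001, 0.002, -0.3], [0, 0, 0]], [[0.001, 0.002, -0.45], [0, 0, 0]], [[0.001, 0.002, -0.584], [0, 0, 0]], [[0.05, 0.06, -0.72], [0, 0, 0]], [[0.105, 0.116, -0.86], [0, 0, 0]], [[0.105, 0.116, -0.904], [0, 0, 0]], [[0.105, 0.116, -0.904], [0, 0, 0]]]'

```text
time: 48.08
tool_pos: [0.4813, -0.4414, 0.2344]
tcp_rot: [0.053, 3.135, -0.01]
wrist_force: [0.5, -0.2, 0.5]
width: 0.537
grip_force: 35.8
```

Call:
play_rows --rows '[[[0.093, 0.1, -0.16], [0, 0, -0.044]], [[0.093, 0.25, -0.16], [0, 0, -0.044]], [[0.093, 0.937, -0.16], [0, 0, -0.044]], [[0.093, 0.937, -0.16], [0, 0, -0.044]], [[0.093, 0.937, -0.16], [0, 0, -0.044]], [[0.093, 0.937, -0.16], [0, 0, -0.044]], [[0.093, 0.937, -0.16], [0, 0, -0.044]], [[0.093, 0.937, -0.16], [0, 0, -0.044]]]'

```text
time: 48.75
tool_pos: [0.4641, -0.2025, 0.2669]
tcp_rot: [0.007, -3.139, -0.003]
wrist_force: [-0.5, -0.5, -0.4]
width: 0.534
grip_force: 36.0
```

Call:
play_rows --rows '[[[0, 0.94, 0], [0, 0, -0.089]], [[0, 0.94, 0], [0, 0, -0.089]], [[0, 0.94, 0], [0, 0, -0.089]], [[0, 0.94, 0], [0, 0, -0.089]], [[0, 0.94, 0], [0, 0, -0.089]], [[0, 0.94, 0], [0, 0, -0.089]], [[0, 0.94, 0], [0, 0, -0.089]]]'

```text
time: 49.33
tool_pos: [0.4648, 0.0329, 0.2678]
tcp_rot: [0.116, -3.138, -0.002]
wrist_force: [-0.2, 0.2, 0.3]
width: 0.535
grip_force: 36.1
```

Call:
play_rows --rows '[[[-0.298, 0.543, 0], [0, 0, -0.054]], [[-0.298, 0.543, 0], [0, 0, -0.054]], [[-0.298, 0.543, 0], [0, 0, -0.054]], [[-0.298, 0.543, 0], [0, 0, -0.054]], [[-0.298, 0.543, 0], [0, 0, -0.054]], [[-0.298, 0.543, 0], [0, 0, -0.054]]]'

```text
time: 49.83
tool_pos: [0.5304, 0.17, 0.2673]
tcp_rot: [0.178, -3.134, 0.003]
wrist_force: [0.2, -0.0, -0.4]
width: 0.535
grip_force: 36.1
```

Call:
play_rows --rows '[[[0, 0, 0.15], [0, 0, 0]], [[0, 0, 0.3], [0, 0, 0]], [[0, 0, 0.45], [0, 0, 0]], [[0, 0, 0.6], [0, 0, 0]], [[0, 0, 0.7], [0, 0, 0]], [[0, 0, 0.72], [0, 0, 0]], [[0, 0, 0.72], [0, 0, 0]], [[0, 0, 0.72], [0, 0, 0]], [[0, 0, 0.72], [0, 0, 0]], [[0, 0, 0.72], [0, 0, 0]], [[0, 0, 0.72], [0, 0, 0]], [[0, 0, 0.72], [0, 0, 0]], [[0, 0, 0.72], [0, 0, 0]], [[0, 0, 0.72], [0, 0, 0]], [[0, 0, 0.72], [0, 0, 0]], [[0, 0, 0.72], [0, 0, 0]], [[0, 0, 0.72], [0, 0, 0]], [[0, 0, 0.72], [0, 0, 0]], [[0, 0, 0.72], [0, 0, 0]], [[0, 0, 0.72], [0, 0, 0]]]'

```text
time: 51.5
tool_pos: [0.5292, 0.1706, 0.0892]
tcp_rot: [0.177, -3.136, 0.0]
wrist_force: [0.7, -0.0, -0.5]
width: 0.534
grip_force: 36.1
```

```bash
python3 go.py r0,0,72,0 r0,0,56,0 / r0,0,46,0 r0,0,42.5,0
```

```text
t 51.5 p [529.2 170.6  89.2] psi 6.45 q [ 0.27  0.17  1.99  0.    0.97 -1.42] F [ 0.7 -0.  -0.5] w 45.4
[529.9 170.7  72. ] [[-0.003, -0.0, 0.069], [-0.0, -0.0, 0.001]] rows 0.4 
[529.9 170.7  56. ] [[-0.003, -0.0, 0.133], [-0.0, -0.0, 0.001]] rows 0.4 
--call
[529.9 170.7  46. ] [[0.0, 0.0, 0.04], [0.0, 0.0, 0.0]] rows 0.2 
[529.9 170.7  42.5] [[0.0, 0.0, 0.054], [0.0, 0.0, 0.0]] rows 0.1
```

Call:
play_rows --rows '[[[-0.003, 0, 0.04], [0, 0, 0]], [[-0.003, 0, 0.069], [0, 0, 0]], [[-0.003, 0, 0.085], [0, 0, 0]], [[-0.003, 0, 0.1], [0, 0, 0]], [[-0.003, 0, 0.115], [0, 0, 0]], [[-0.003, 0, 0.133], [0, 0, 0]]]'

```text
time: 52.0
tool_pos: [0.53, 0.1707, 0.0556]
tcp_rot: [0.177, -3.136, 0.0]
wrist_force: [1.2, -0.7, 0.4]
width: 0.532
grip_force: 36.1
```

Call:
play_rows --rows '[[[0, 0, 0.025], [0, 0, 0]], [[0, 0, 0.04], [0, 0, 0]], [[0, 0, 0.04], [0, 0, 0]], [[0, 0, 0.044], [0, 0, 0]], [[0, 0, 0.048], [0, 0, 0]], [[0, 0, 0.052], [0, 0, 0]], [[0, 0, 0.055], [0, 0, 0]], [[0, 0, 0.055], [0, 0, 0]]]'

```text
time: 52.67
tool_pos: [0.5303, 0.1708, 0.0439]
tcp_rot: [-0.177, 3.136, 0.0]
wrist_force: [-4.0, -1.7, 8.9]
width: 0.531
grip_force: 37.9
```

Call:
play_rows --rows '[[[0, 0, -0.006], [0, 0, 0]], [[0, 0, -0.006], [0, 0, 0]], [[0, 0, -0.006], [0, 0, 0]], [[0, 0, -0.006], [0, 0, 0]]]' --claw 0.35

```text
time: 53.0
tool_pos: [0.53, 0.1708, 0.0437]
tcp_rot: [-0.177, 3.136, 0.0]
wrist_force: [-0.2, -0.1, -0.1]
width: 0.674
grip_force: 0.0
```

Call:
play_rows --rows '[[[0, 0, -0.1], [0, 0, 0]], [[0, 0, -0.25], [0, 0, 0]], [[0, 0, -0.4], [0, 0, 0]], [[0, 0, -0.55], [0, 0, 0]], [[0, 0, -0.7], [0, 0, 0]], [[0, 0, -0.85], [0, 0, 0]], [[0, 0, -0.91], [0, 0, 0]], [[0, 0, -0.91], [0, 0, 0]], [[0, 0, -0.91], [0, 0, 0]], [[0, 0, -0.91], [0, 0, 0]], [[0, 0, -0.91], [0, 0, 0]]]'

```text
time: 53.92
tool_pos: [0.5286, 0.1703, 0.2686]
tcp_rot: [0.177, -3.132, 0.001]
wrist_force: [-0.0, 0.2, -0.4]
width: 0.674
grip_force: 0.0
```

```bash
python3 look.py; python3 go.py 465,-30,270,-25 / 420,-230,255,-55 / 389.5,-360.7,200,-81 / 389.5,-360.7,40,-81
python3 - <<'E'
from h import *
s=cams.read_camera("scene"); t=cams.read_camera("top")
a=crop(s["image"],150,250,150,225,5);b=crop(t["image"],155,235,180,255,5); h=min(len(a),len(b))
cv2.imwrite("pics/k6.png",np.hstack([a[:h,:400],b[:h]]))
E
```

```text
tile t 160 [ 389.2 -361.2] 14.0
tile s 315 [ 393.  -358.8] 14.4
t 54.02 p [528.9 170.4 268.9] psi 6.45 q [ 0.27  0.02  1.81 -0.    1.31 -1.42] F [ 0.2 -1.   0.6] w 57.1
[465. -30. 270.] [[0.344, -0.768, -0.003], [-0.002, -0.005, 0.699]] rows 5.0 
--call
[ 420. -230.  255.] [[-0.175, -0.801, 0.06], [0.0, 0.0, 0.667]] rows 4.9 
--call
[ 389.5 -360.7  200. ] [[-0.358, -0.4, 0.22], [0.0, 0.0, 0.578]] rows 3.6 
--call
[ 389.5 -360.7   40. ] [[0.0, 0.0, 0.64], [0.0, 0.0, 0.0]] rows 3.8
```

View pics/k6.png

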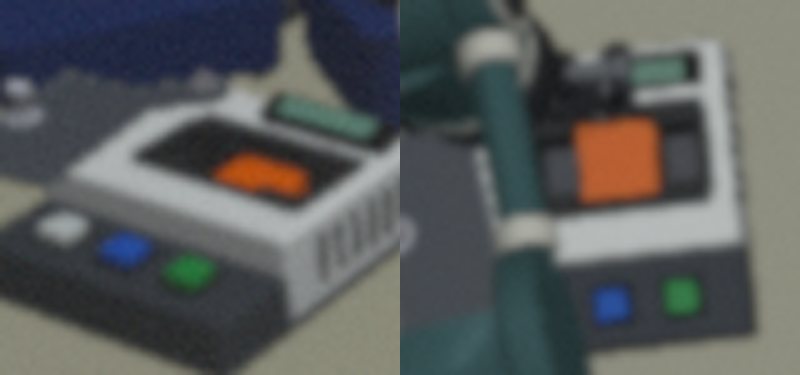

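Call:
play_rows --rows '[[[0.344, -0.768, -0.003], [0, 0, 0.699]], [[0.344, -0.768, -0.003], [0, 0, 0.699]], [[0.344, -0.768, -0.003], [0, 0, 0.699]], [[0.344, -0.768, -0.003], [0, 0, 0.699]], [[0.344, -0.768, -0.003], [0, 0, 0.699]], [[0.344, -0.768, -0.003], [0, 0, 0.699]], [[0.344, -0.768, -0.003], [0, 0, 0.699]]]' --claw 0.6

```text
time: 54.7
tool_pos: [0.4654, -0.0317, 0.2718]
tcp_rot: [-0.687, -3.065, 0.0]
wrist_force: [-0.8, 0.1, 0.8]
width: 0.799
grip_force: 0.0
```

Call:
play_rows --rows '[[[-0.175, -0.801, 0.06], [0, 0, 0.667]], [[-0.175, -0.801, 0.06], [0, 0, 0.667]], [[-0.175, -0.801, 0.06], [0, 0, 0.667]], [[-0.175, -0.801, 0.06], [0, 0, 0.667]], [[-0.175, -0.801, 0.06], [0, 0, 0.667]], [[-0.175, -0.801, 0.06], [0, 0, 0.667]], [[-0.175, -0.801, 0.06], [0, 0, 0.667]]]'

```text
time: 55.28
tool_pos: [0.4213, -0.2302, 0.2564]
tcp_rot: [-1.453, -2.784, -0.001]
wrist_force: [-0.8, 0.1, -0.0]
width: 0.8
grip_force: 0.0
```

Call:
play_rows --rows '[[[-0.358, -0.4, 0.22], [0, 0, 0.578]], [[-0.358, -0.4, 0.22], [0, 0, 0.578]], [[-0.358, -0.4, 0.22], [0, 0, 0.578]], [[-0.358, -0.4, 0.22], [0, 0, 0.578]], [[-0.358, -0.4, 0.22], [0, 0, 0.578]], [[-0.358, -0.4, 0.22], [0, 0, 0.578]]]'

```text
time: 55.78
tool_pos: [0.3914, -0.3588, 0.2011]
tcp_rot: [-2.036, -2.389, -0.002]
wrist_force: [-0.4, 0.2, 0.1]
width: 0.802
grip_force: 0.0
```

Call:
play_rows --rows '[[[0, 0, 0.15], [0, 0, 0]], [[0, 0, 0.3], [0, 0, 0]], [[0, 0, 0.45], [0, 0, 0]], [[0, 0, 0.58], [0, 0, 0]], [[0, 0, 0.64], [0, 0, 0]], [[0, 0, 0.64], [0, 0, 0]], [[0, 0, 0.64], [0, 0, 0]], [[0, 0, 0.64], [0, 0, 0]], [[0, 0, 0.64], [0, 0, 0]], [[0, 0, 0.64], [0, 0, 0]], [[0, 0, 0.64], [0, 0, 0]], [[0, 0, 0.64], [0, 0, 0]], [[0, 0, 0.64], [0, 0, 0]], [[0, 0, 0.64], [0, 0, 0]], [[0, 0, 0.64], [0, 0, 0]], [[0, 0, 0.64], [0, 0, 0]], [[0, 0, 0.64], [0, 0, 0]]]'

```text
time: 57.2
tool_pos: [0.3904, -0.3604, 0.0419]
tcp_rot: [-2.041, -2.388, 0.0]
wrist_force: [-0.7, -0.1, -0.1]
width: 0.8
grip_force: 0.0
```

```bash
python3 go.py 389.5,-360.7,4,-81
```

```text
t 57.2 p [ 390.4 -360.4   41.9] psi -81.04 q [-0.79  0.19  2.08 -0.    0.87 -0.95] F [-0.7 -0.1 -0.1] w 68.0
[ 389.5 -360.7    4. ] [[-0.001, -0.004, 0.152], [-0.0, -0.0, -0.001]] rows 0.9
```

Call:
play_rows --rows '[[[-0.001, -0.004, 0.08], [0, 0, 0]], [[-0.001, -0.004, 0.13], [0, 0, 0]], [[-0.001, -0.004, 0.152], [0, 0, 0]], [[-0.001, -0.004, 0.152], [0, 0, 0]], [[-0.001, -0.004, 0.152], [0, 0, 0]], [[-0.001, -0.004, 0.152], [0, 0, 0]], [[-0.001, -0.004, 0.152], [0, 0, 0]], [[-0.001, -0.004, 0.152], [0, 0, 0]], [[-0.001, -0.004, 0.152], [0, 0, 0]], [[-0.001, -0.004, 0.152], [0, 0, 0]]]'

```text
time: 58.03
tool_pos: [0.3898, -0.361, 0.0045]
tcp_rot: [2.04, 2.388, -0.0]
wrist_force: [0.2, 0.3, -0.0]
width: 0.797
grip_force: 0.0
```

Call:
play_rows --rows '[[[0, 0, 0], [0, 0, 0]], [[0, 0, 0], [0, 0, 0]], [[0, 0, 0], [0, 0, 0]], [[0, 0, 0], [0, 0, 0]], [[0, 0, 0], [0, 0, 0]], [[0, 0, 0], [0, 0, 0]]]' --claw -1 --newtons 25

```text
time: 58.53
tool_pos: [0.3897, -0.3609, 0.0046]
tcp_rot: [2.041, 2.388, 0.0]
wrist_force: [-0.9, 1.3, 5.8]
width: 0.557
grip_force: 24.7
```

Call:
play_rows --rows '[[[0, 0, 0], [0, 0, 0]], [[0, 0, 0], [0, 0, 0]], [[0, 0, 0], [0, 0, 0]], [[0, 0, 0], [0, 0, 0]]]' --claw 0.6

```text
time: 58.87
tool_pos: [0.3894, -0.3606, 0.0038]
tcp_rot: [-2.041, -2.388, -0.0]
wrist_force: [0.3, 0.6, 0.3]
width: 0.8
grip_force: 0.0
```

Call:
play_rows --rows '[[[0, 0, -0.1], [0, 0, 0]], [[0, 0, -0.14], [0, 0, -0.967]], [[0, 0, -0.14], [0, 0, -0.967]], [[0, 0, -0.14], [0, 0, -0.967]], [[0, 0, -0.14], [0, 0, -0.967]], [[0, 0, -0.14], [0, 0, -0.967]], [[0, 0, -0.14], [0, 0, -0.967]], [[0, 0, -0.14], [0, 0, -0.967]], [[0, 0, -0.14], [0, 0, -0.967]]]'

```text
time: 59.62
tool_pos: [0.3895, -0.3607, 0.0389]
tcp_rot: [-1.014, -2.973, -0.0]
wrist_force: [-0.8, -1.2, 0.1]
width: 0.798
grip_force: 0.0
```

Call:
play_rows --rows '[[[0, 0, 0], [0, 0, -0.967]], [[0, 0, 0], [0, 0, -0.967]], [[0, 0, 0], [0, 0, -0.967]], [[0, 0, 0], [0, 0, -0.967]], [[0, 0, 0], [0, 0, -0.967]], [[0, 0, 0], [0, 0, -0.967]], [[0, 0, 0], [0, 0, -0.967]], [[0, 0, 0], [0, 0, -0.967]], [[0, 0, 0], [0, 0, -0.967]], [[0, 0, 0], [0, 0, -0.967]], [[0, 0, 0], [0, 0, -0.967]], [[0, 0, 0], [0, 0, -0.967]], [[0, 0, 0], [0, 0, -0.967]], [[0, 0, 0], [0, 0, -0.967]]]'

```text
time: 60.78
tool_pos: [0.3896, -0.3608, 0.039]
tcp_rot: [-0.164, 3.137, -0.0]
wrist_force: [-0.2, -0.2, -0.2]
width: 0.797
grip_force: 0.0
```

```bash
python3 go.py 389.5,-360.7,4,6
```

```text
t 60.78 p [ 389.6 -360.8   39. ] psi 5.98 q [-0.79  0.2   2.08  0.    0.87 -2.47] F [-0.2 -0.2 -0.2] w 67.8
[ 389.5 -360.7    4. ] [[0.0, 0.0, 0.14], [-0.0, 0.0, -0.001]] rows 0.8
```

Grip the tile and carry it. The return path mirrors earlier ones.

Call:
play_rows --rows '[[[0, 0, 0.08], [0, 0, 0]], [[0, 0, 0.12], [0, 0, 0]], [[0, 0, 0.14], [0, 0, 0]], [[0, 0, 0.14], [0, 0, 0]], [[0, 0, 0.14], [0, 0, 0]], [[0, 0, 0.14], [0, 0, 0]], [[0, 0, 0.14], [0, 0, 0]]]'

```text
time: 61.37
tool_pos: [0.39, -0.3612, 0.0047]
tcp_rot: [-0.164, 3.136, -0.001]
wrist_force: [0.5, -0.3, -0.4]
width: 0.804
grip_force: 0.0
```

Call:
play_rows --rows '[[[0, 0, 0], [0, 0, 0]], [[0, 0, 0], [0, 0, 0]], [[0, 0, 0], [0, 0, 0]], [[0, 0, 0], [0, 0, 0]], [[0, 0, 0], [0, 0, 0]], [[0, 0, 0], [0, 0, 0]]]' --claw -1 --newtons 40

```text
time: 61.87
tool_pos: [0.3901, -0.3613, 0.0054]
tcp_rot: [-0.165, 3.136, -0.002]
wrist_force: [0.3, 0.5, 6.7]
width: 0.553
grip_force: 38.6
```

```bash
python3 go.py 389.5,-360.7,150,6 400,-340,240,6 / 435,-110,270,6 / 465,100,270,6 / r0,0,270,0 / r0,0,90,0
```

```text
t 61.87 p [ 390.1 -361.3    5.4] psi 6.01 q [-0.79  0.25  2.09 -0.    0.8  -2.47] F [0.3 0.5 6.7] w 47.0
[ 389.5 -360.7  150. ] [[0.002, 0.002, -0.579], [-0.001, 0.001, 0.0]] rows 3.5 
[ 400. -340.  240.] [[-0.049, 0.08, -0.939], [-0.001, 0.001, 0.0]] rows 2.2 
--call
[ 435. -110.  270.] [[-0.235, 0.9, -0.12], [0.0, 0.0, 0.0]] rows 5.6 
--call
[465. 100. 270.] [[-0.207, 0.823, 0.0], [0.0, 0.0, 0.0]] rows 5.1 
--call
[529.9 170.7 270. ] [[-0.288, 0.254, 0.0], [0.0, 0.0, -0.009]] rows 2.3 
--call
[529.9 170.7  90. ] [[0.0, 0.0, 0.72], [0.0, 0.0, 0.0]] rows 4.3
```

Call:
play_rows --rows '[[[0.002, 0.002, -0.15], [0, 0, 0]], [[0.002, 0.002, -0.3], [0, 0, 0]], [[0.002, 0.002, -0.45], [0, 0, 0]], [[0.002, 0.002, -0.579], [0, 0, 0]], [[-0.02, 0.04, -0.72], [0, 0, 0]], [[-0.049, 0.08, -0.86], [0, 0, 0]], [[-0.049, 0.08, -0.939], [0, 0, 0]], [[-0.049, 0.08, -0.939], [0, 0, 0]]]'

```text
time: 62.53
tool_pos: [0.4025, -0.3415, 0.2455]
tcp_rot: [-0.165, 3.129, -0.013]
wrist_force: [0.7, 0.3, -0.6]
width: 0.549
grip_force: 39.8
```

Call:
play_rows --rows '[[[-0.235, 0.1, -0.12], [0, 0, 0]], [[-0.235, 0.25, -0.12], [0, 0, 0]], [[-0.235, 0.9, -0.12], [0, 0, 0]], [[-0.235, 0.9, -0.12], [0, 0, 0]], [[-0.235, 0.9, -0.12], [0, 0, 0]], [[-0.235, 0.9, -0.12], [0, 0, 0]], [[-0.235, 0.9, -0.12], [0, 0, 0]], [[-0.235, 0.9, -0.12], [0, 0, 0]]]'

```text
time: 63.2
tool_pos: [0.4337, -0.1073, 0.2676]
tcp_rot: [0.171, -3.136, -0.001]
wrist_force: [0.4, -0.8, -1.1]
width: 0.551
grip_force: 39.9
```

Call:
play_rows --rows '[[[-0.207, 0.823, 0], [0, 0, 0]], [[-0.207, 0.823, 0], [0, 0, 0]], [[-0.207, 0.823, 0], [0, 0, 0]], [[-0.207, 0.823, 0], [0, 0, 0]], [[-0.207, 0.823, 0], [0, 0, 0]], [[-0.207, 0.823, 0], [0, 0, 0]], [[-0.207, 0.823, 0], [0, 0, 0]]]'

```text
time: 63.78
tool_pos: [0.4649, 0.1012, 0.2678]
tcp_rot: [0.17, -3.136, 0.001]
wrist_force: [0.3, -0.1, -1.9]
width: 0.552
grip_force: 40.1
```

Call:
play_rows --rows '[[[-0.288, 0.254, 0], [0, 0, -0.009]], [[-0.288, 0.254, 0], [0, 0, -0.009]], [[-0.288, 0.254, 0], [0, 0, -0.009]], [[-0.288, 0.254, 0], [0, 0, -0.009]], [[-0.288, 0.254, 0], [0, 0, -0.009]]]'

```text
time: 64.2
tool_pos: [0.5297, 0.1689, 0.2677]
tcp_rot: [0.174, -3.134, 0.003]
wrist_force: [-0.7, 0.2, -1.2]
width: 0.55
grip_force: 40.1
```

Call:
play_rows --rows '[[[0, 0, 0.15], [0, 0, 0]], [[0, 0, 0.3], [0, 0, 0]], [[0, 0, 0.45], [0, 0, 0]], [[0, 0, 0.6], [0, 0, 0]], [[0, 0, 0.7], [0, 0, 0]], [[0, 0, 0.72], [0, 0, 0]], [[0, 0, 0.72], [0, 0, 0]], [[0, 0, 0.72], [0, 0, 0]], [[0, 0, 0.72], [0, 0, 0]], [[0, 0, 0.72], [0, 0, 0]], [[0, 0, 0.72], [0, 0, 0]], [[0, 0, 0.72], [0, 0, 0]], [[0, 0, 0.72], [0, 0, 0]], [[0, 0, 0.72], [0, 0, 0]], [[0, 0, 0.72], [0, 0, 0]], [[0, 0, 0.72], [0, 0, 0]], [[0, 0, 0.72], [0, 0, 0]], [[0, 0, 0.72], [0, 0, 0]], [[0, 0, 0.72], [0, 0, 0]], [[0, 0, 0.72], [0, 0, 0]]]'

```text
time: 65.87
tool_pos: [0.5294, 0.171, 0.0887]
tcp_rot: [0.176, -3.137, 0.0]
wrist_force: [0.0, -1.1, -0.3]
width: 0.551
grip_force: 40.1
```

```bash
python3 go.py r0,0,74,0 r0,0,60,0 / r0,0,55,0 r0,0,51,0
```

```text
t 65.87 p [529.4 171.   88.7] psi 6.41 q [ 0.27  0.17  1.99  0.    0.97 -1.41] F [ 0.  -1.1 -0.3] w 46.9
[529.9 170.7  74. ] [[-0.002, -0.002, 0.059], [-0.0, -0.0, -0.0]] rows 0.4 
[529.9 170.7  60. ] [[-0.002, -0.002, 0.115], [-0.0, -0.0, -0.0]] rows 0.3 
--call
[529.9 170.7  55. ] [[0.0, 0.0, 0.02], [0.0, 0.0, 0.0]] rows 0.1 
[529.9 170.7  51. ] [[0.0, 0.0, 0.036], [0.0, 0.0, 0.0]] rows 0.1
```

Call:
play_rows --rows '[[[-0.002, -0.002, 0.04], [0, 0, 0]], [[-0.002, -0.002, 0.059], [0, 0, 0]], [[-0.002, -0.002, 0.075], [0, 0, 0]], [[-0.002, -0.002, 0.085], [0, 0, 0]], [[-0.002, -0.002, 0.1], [0, 0, 0]], [[-0.002, -0.002, 0.115], [0, 0, 0]]]'

```text
time: 66.37
tool_pos: [0.5295, 0.1706, 0.0598]
tcp_rot: [0.175, -3.135, -0.0]
wrist_force: [-1.9, -0.1, 0.1]
width: 0.549
grip_force: 40.7
```

Call:
play_rows --rows '[[[0, 0, 0.012], [0, 0, 0]], [[0, 0, 0.02], [0, 0, 0]], [[0, 0, 0.024], [0, 0, 0]], [[0, 0, 0.028], [0, 0, 0]], [[0, 0, 0.03], [0, 0, 0]], [[0, 0, 0.03], [0, 0, 0]]]'

```text
time: 66.87
tool_pos: [0.5296, 0.1705, 0.0533]
tcp_rot: [0.176, -3.135, 0.001]
wrist_force: [-5.3, -0.4, 6.3]
width: 0.55
grip_force: 41.2
```

Call:
play_rows --rows '[[[0, 0, -0.004], [0, 0, 0]], [[0, 0, -0.004], [0, 0, 0]], [[0, 0, -0.004], [0, 0, 0]], [[0, 0, -0.004], [0, 0, 0]]]' --claw 0.35

```text
time: 67.2
tool_pos: [0.5305, 0.1707, 0.0537]
tcp_rot: [-0.176, 3.136, 0.0]
wrist_force: [1.0, -0.8, 0.4]
width: 0.677
grip_force: 0.0
```

Call:
play_rows --rows '[[[0, 0, -0.1], [0, 0, 0]], [[0, 0, -0.25], [0, 0, 0]], [[0, 0, -0.4], [0, 0, 0]], [[0, 0, -0.45], [0, 0, 0]], [[0, 0, -0.45], [0, 0, 0]], [[0, 0, -0.45], [0, 0, 0]], [[0, 0, -0.45], [0, 0, 0]], [[0, 0, -0.45], [0, 0, 0]], [[0, 0, -0.45], [0, 0, 0]], [[0, 0, -0.45], [0, 0, 0]], [[0, 0, -0.45], [0, 0, 0]]]'

```text
time: 68.12
tool_pos: [0.5294, 0.1704, 0.1649]
tcp_rot: [0.175, -3.135, 0.001]
wrist_force: [-1.3, -0.0, 0.6]
width: 0.676
grip_force: 0.0
```

```bash
python3 - <<'E'
import subprocess,numpy as np
f=np.radians(225)-1.5; x,y=52+106.07*np.cos(f),75+106.07*np.sin(f); print(x,y)
subprocess.run(["python3","go.py",f"r{x},{y},150,-41",f"r{x},{y},115,-41","/",f"r{x},{y},73,-41"])
from h import *
s=cams.read_camera("scene"); cv2.imwrite("pics/k7.png",crop(s["image"],150,250,150,225,7))
E
```

```text
t 68.12 p [529.4 170.4 164.9] psi 6.41 q [ 0.27  0.09  1.93  0.    1.12 -1.42] F [-1.3 -0.   0.6] w 57.5
[485.8 311.2 150. ] [[0.111, 0.579, 0.06], [-0.001, -0.002, 0.911]] rows 5.7 
[485.8 311.2 115. ] [[0.11, 0.579, 0.2], [-0.001, -0.002, 0.911]] rows 0.8 
--call
[485.8 311.2  73. ] [[0.0, 0.0, 0.168], [0.0, 0.0, 0.0]] rows 1.0 
-28.12042256181725 144.50944388006457
```

View pics/k7.png

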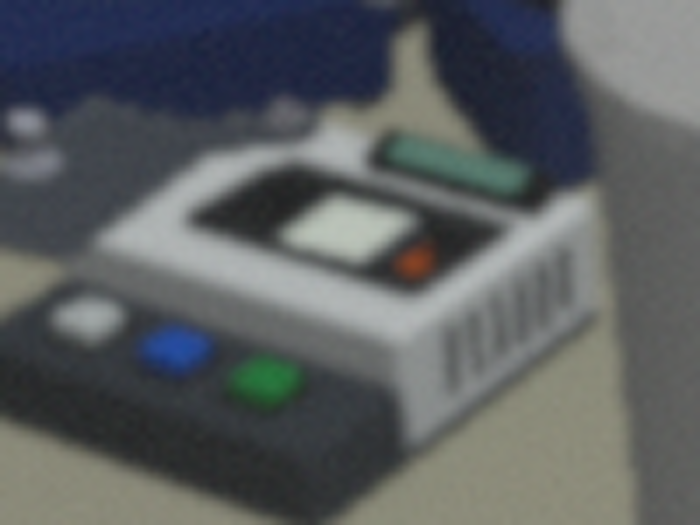

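```bash
python3 go.py 486.5,308.5,150,-36 486.5,308.5,115,-36 / 486.5,308.5,73,-36
```

```text
t 68.17 p [529.6 170.5 165.2] psi 6.41 q [ 0.27  0.09  1.93  0.    1.12 -1.42] F [-0.4  0.6  0.5] w 57.1
[486.5 308.5 150. ] [[0.11, 0.568, 0.061], [-0.001, -0.002, 0.942]] rows 5.9 
[486.5 308.5 115. ] [[0.11, 0.568, 0.201], [-0.001, -0.002, 0.942]] rows 0.8 
--call
[486.5 308.5  73. ] [[0.0, 0.0, 0.168], [0.0, 0.0, 0.0]] rows 1.0
```

Call:
play_rows --rows '[[[0.11, 0.568, 0.061], [0, 0, 0.942]], [[0.11, 0.568, 0.061], [0, 0, 0.942]], [[0.11, 0.568, 0.061], [0, 0, 0.942]], [[0.11, 0.568, 0.061], [0, 0, 0.942]], [[0.11, 0.568, 0.061], [0, 0, 0.942]], [[0.11, 0.568, 0.061], [0, 0, 0.942]], [[0.11, 0.568, 0.061], [0, 0, 0.942]], [[0.11, 0.568, 0.2], [0, 0, 0.942]], [[0.11, 0.568, 0.2], [0, 0, 0.942]], [[0.11, 0.568, 0.2], [0, 0, 0.942]], [[0.11, 0.568, 0.2], [0, 0, 0.942]], [[0.11, 0.568, 0.2], [0, 0, 0.942]], [[0.11, 0.568, 0.2], [0, 0, 0.942]], [[0.11, 0.568, 0.2], [0, 0, 0.942]], [[0.11, 0.568, 0.2], [0, 0, 0.942]], [[0.11, 0.568, 0.2], [0, 0, 0.942]]]' --claw -0.15

```text
time: 69.5
tool_pos: [0.4872, 0.3087, 0.1166]
tcp_rot: [0.97, 2.987, 0.001]
wrist_force: [0.0, 0.6, 0.2]
width: 0.424
grip_force: 0.0
```

```bash
python3 go.py 486.5,308.5,73,-36
python3 - <<'E'
from h import *
s=cams.read_camera("scene");t=cams.read_camera("top")
cv2.imwrite("pics/k8.png",np.hstack([crop(s["image"],120,190,130,210,5),crop(t["image"],130,200,170,250,5)]))
E
```

```text
t 69.5 p [487.2 308.7 116.6] psi -35.98 q [ 0.52  0.18  1.93  0.    1.03 -0.42] F [0.  0.6 0.2] w 36.1
[486.5 308.5  73. ] [[0.002, -0.003, 0.175], [0.001, 0.0, 0.0]] rows 1.0
```

View pics/k8.png

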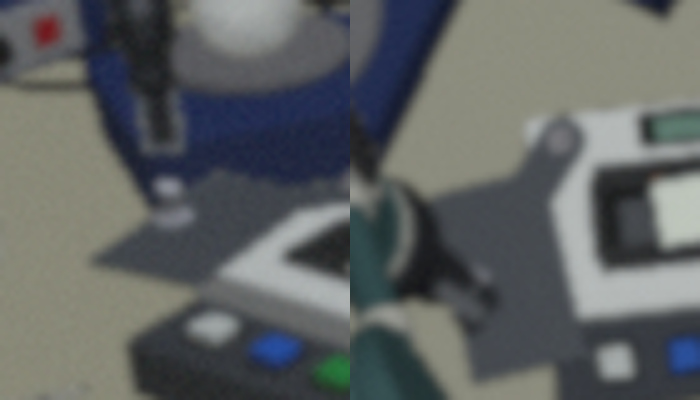

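Call:
play_rows --rows '[[[0.002, -0.003, 0.07], [0, 0, 0]], [[0.002, -0.003, 0.12], [0, 0, 0]], [[0.002, -0.003, 0.16], [0, 0, 0]], [[0.002, -0.003, 0.172], [0, 0, 0]], [[0.002, -0.003, 0.172], [0, 0, 0]], [[0.002, -0.003, 0.172], [0, 0, 0]], [[0.002, -0.003, 0.172], [0, 0, 0]]]'

```text
time: 70.18
tool_pos: [0.4865, 0.3086, 0.0736]
tcp_rot: [0.97, 2.987, 0.001]
wrist_force: [0.6, -0.2, 0.0]
width: 0.426
grip_force: 0.0
```

Call:
play_rows --rows '[[[0, 0, 0], [0, 0, 0]], [[0, 0, 0], [0, 0, 0]], [[0, 0, 0], [0, 0, 0]], [[0, 0, 0], [0, 0, 0]], [[0, 0, 0], [0, 0, 0]]]' --claw -0.57 --newtons 20

```text
time: 70.6
tool_pos: [0.4862, 0.3084, 0.0733]
tcp_rot: [0.97, 2.988, 0.001]
wrist_force: [-0.4, -0.8, -0.1]
width: 0.217
grip_force: 0.0
```

```bash
python3 arc.py 1.47 .74 7 73.5
```

```text
t 70.6 p [486.2 308.4  73.3] psi -35.98 q [ 0.52  0.23  1.96  0.    0.95 -0.42] F [-0.4 -0.8 -0.1] w 18.5
[478.5 298.9  73.5] [[0.002, -0.049, -0.001], [0.001, 0.0, -0.203]] rows 1.3 
[474.1 288.8  73.5] [[-0.007, -0.092, -0.001], [0.001, 0.0, -0.336]] rows 0.8 
[470.7 278.3  73.5] [[-0.021, -0.134, -0.001], [0.001, 0.0, -0.469]] rows 0.8 
[468.4 267.5  73.5] [[-0.039, -0.174, -0.001], [0.001, 0.0, -0.602]] rows 0.8 
[467.3 256.5  73.5] [[-0.061, -0.213, -0.001], [0.001, 0.0, -0.734]] rows 0.8 
[467.3 245.4  73.5] [[-0.087, -0.249, -0.001], [0.001, 0.001, -0.867]] rows 0.8 
[468.4 234.4  73.5] [[-0.116, -0.281, -0.001], [0.001, 0.001, -1.0]] rows 0.8
```

Call:
play_rows --rows '[[[0.002, -0.025, 0], [0, 0, -0.1]], [[0.002, -0.049, 0], [0, 0, -0.203]], [[-0.007, -0.092, 0], [0, 0, -0.336]], [[-0.021, -0.134, 0], [0, 0, -0.469]], [[-0.039, -0.174, 0], [0, 0, -0.602]], [[-0.061, -0.213, 0], [0, 0, -0.734]], [[-0.087, -0.249, 0], [0, 0, -0.867]], [[-0.116, -0.281, 0], [0, 0, -1]], [[-0.116, -0.281, 0], [0, 0, -1]]]'

```text
time: 71.35
tool_pos: [0.4682, 0.2332, 0.0731]
tcp_rot: [-0.249, 3.132, -0.001]
wrist_force: [-0.3, -0.0, -0.1]
width: 0.22
grip_force: 0.0
```

```bash
python3 arc.py .74 -.02 8 73.5
```

```text
t 71.35 p [468.2 233.2  73.1] psi 9.11 q [ 0.41  0.13  2.07 -0.    0.93 -1.31] F [-0.3 -0.  -0.1] w 18.7
[470.5 224.6  73.5] [[-0.004, -0.036, -0.002], [-0.001, -0.0, -0.119]] rows 0.7 
[473.5 214.9  73.5] [[-0.009, -0.075, -0.002], [-0.001, -0.0, -0.24]] rows 0.8 
[477.3 205.6  73.5] [[-0.019, -0.115, -0.002], [-0.001, -0.0, -0.361]] rows 0.8 
[482.1 196.7  73.5] [[-0.032, -0.153, -0.002], [-0.001, -0.0, -0.482]] rows 0.8 
[487.6 188.3  73.5] [[-0.049, -0.189, -0.002], [-0.001, -0.0, -0.603]] rows 0.8 
[494.  180.5  73.5] [[-0.069, -0.224, -0.001], [-0.001, -0.0, -0.724]] rows 0.8 
[501.  173.3  73.5] [[-0.092, -0.257, -0.001], [-0.001, -0.0, -0.845]] rows 0.8 
[508.7 166.8  73.5] [[-0.118, -0.288, -0.001], [-0.001, -0.0, -0.966]] rows 0.8
```

Call:
play_rows --rows '[[[-0.004, -0.036, 0], [0, 0, -0.119]], [[-0.009, -0.075, 0], [0, 0, -0.24]], [[-0.019, -0.115, 0], [0, 0, -0.361]], [[-0.032, -0.153, 0], [0, 0, -0.482]], [[-0.049, -0.189, 0], [0, 0, -0.603]], [[-0.069, -0.224, 0], [0, 0, -0.724]], [[-0.092, -0.257, 0], [0, 0, -0.845]], [[-0.118, -0.288, 0], [0, 0, -0.966]], [[-0.118, -0.288, 0], [0, 0, -0.966]], [[-0.118, -0.288, 0], [0, 0, -0.966]], [[-0.118, -0.288, 0], [0, 0, -0.966]], [[-0.118, -0.288, 0], [0, 0, -0.966]]]'

```text
time: 72.35
tool_pos: [0.5085, 0.1684, 0.0731]
tcp_rot: [-1.386, 2.819, -0.0]
wrist_force: [0.7, -0.1, 0.9]
width: 0.213
grip_force: 0.0
```

Call:
play_rows --rows '[[[0, -0.008, 0], [0, 0, 0]], [[0, -0.012, 0], [0, 0, 0]], [[0, -0.012, 0], [0, 0, 0]], [[0, -0.012, 0], [0, 0, 0]]]'

```text
time: 72.68
tool_pos: [0.5098, 0.1672, 0.073]
tcp_rot: [1.387, -2.817, -0.004]
wrist_force: [-3.8, 3.8, 1.8]
width: 0.215
grip_force: 2.8
```

```bash
python3 go.py r-23,0,73,45
```

```text
t 72.68 p [509.8 167.2  73. ] psi 52.41 q [ 0.27  0.16  2.05  0.    0.94 -2.22] F [-3.8  3.8  1.8] w 18.3
[507.  168.1  73. ] [[0.004, 0.011, -0.0], [0.004, -0.0, 0.022]] rows 0.1
```

Call:
play_rows --rows '[[[0, 0.016, 0], [0, 0, 0]], [[0, 0.016, 0], [0, 0, 0]], [[0, 0.016, 0], [0, 0, 0]], [[0, 0.016, -0.1], [0, 0, 0]], [[0, 0.016, -0.2], [0, 0, 0]], [[0, 0.016, -0.2], [0, 0, 0]], [[0, 0.016, -0.2], [0, 0, 0]], [[0, 0.016, -0.2], [0, 0, 0]]]'

```text
time: 73.35
tool_pos: [0.5078, 0.1684, 0.1229]
tcp_rot: [-1.389, 2.818, -0.0]
wrist_force: [0.8, -0.3, 0.1]
width: 0.215
grip_force: 0.0
```

```bash
python3 go.py r-90,13,110,2 / r-90,13,70,2
python3 - <<'E'
from h import *
s=cams.read_camera("scene"); cv2.imwrite("pics/k9.png",crop(s["image"],140,242,140,225,6))
E
```

```text
t 73.35 p [507.8 168.4 122.9] psi 52.48 q [ 0.27  0.1   2.01 -0.    1.03 -2.21] F [ 0.8 -0.3  0.1] w 18.3
[439.  173.6 110. ] [[0.151, 0.231, 0.052], [-0.0, 0.0, 0.979]] rows 6.2 
--call
[439.  173.6  70. ] [[0.0, 0.0, 0.16], [0.0, 0.0, 0.0]] rows 1.0
```

View pics/k9.png

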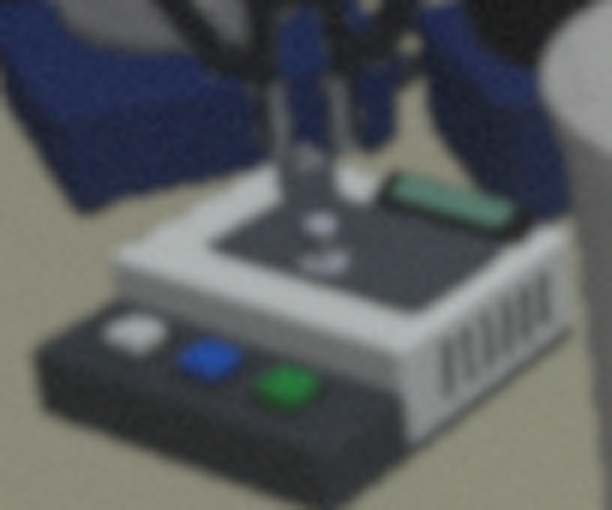

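Call:
play_rows --rows '[[[0.151, 0.231, 0.052], [0, 0, 0.979]], [[0.151, 0.231, 0.052], [0, 0, 0.979]], [[0.151, 0.231, 0.052], [0, 0, 0.979]], [[0.151, 0.231, 0.052], [0, 0, 0.979]], [[0.151, 0.231, 0.052], [0, 0, 0.979]], [[0.151, 0.231, 0.052], [0, 0, 0.979]], [[0.151, 0.231, 0.052], [0, 0, 0.979]], [[0.151, 0.231, 0.052], [0, 0, 0.979]]]' --claw -1

```text
time: 74.07
tool_pos: [0.4381, 0.1735, 0.1089]
tcp_rot: [0.234, -3.131, 0.001]
wrist_force: [0.6, 0.2, 0.6]
width: -0.001
grip_force: 0.0
```

Call:
play_rows --rows '[[[0, 0, 0.1], [0, 0, 0]], [[0, 0, 0.16], [0, 0, 0]], [[0, 0, 0.16], [0, 0, 0]], [[0, 0, 0.16], [0, 0, 0]], [[0, 0, 0.16], [0, 0, 0]], [[0, 0, 0.16], [0, 0, 0]], [[0, 0, 0.16], [0, 0, 0]], [[0, 0, 0.16], [0, 0, 0]], [[0, 0, 0.16], [0, 0, 0]], [[0, 0, 0.16], [0, 0, 0]]]'

```text
time: 74.9
tool_pos: [0.4393, 0.1739, 0.0705]
tcp_rot: [-0.231, 3.132, 0.0]
wrist_force: [-0.6, -0.1, -0.0]
width: 0.003
grip_force: 0.0
```

```bash
python3 go.py r-90,13,50,0 r-90,13,44.3,0 r-90,13,70,0 / r-90,-32,70,0 r-90,-32,44.3,0
```

```text
t 74.9 p [439.3 173.9  70.5] psi 8.44 q [ 0.32  0.04  2.18  0.    0.92 -1.39] F [-0.6 -0.1 -0. ] w 0.3
[439.  173.6  50. ] [[0.001, -0.001, 0.082], [0.0, 0.001, 0.045]] rows 0.5 
[439.  173.6  44.3] [[0.001, -0.001, 0.105], [0.0, 0.001, 0.045]] rows 0.1 
[439.  173.6  70. ] [[0.001, -0.001, 0.002], [0.0, 0.001, 0.045]] rows 0.6 
--call
[444.  128.8  70. ] [[-0.0, -0.18, 0.0], [0.0, 0.0, 0.0]] rows 1.1 
[444.  128.8  44.3] [[-0.0, -0.18, 0.103], [0.0, 0.0, 0.0]] rows 0.6
```

Call:
play_rows --rows '[[[0, 0, 0.06], [0, 0, 0.045]], [[0, 0, 0.082], [0, 0, 0.045]], [[0, 0, 0.095], [0, 0, 0.045]], [[0, 0, 0.105], [0, 0, 0.045]], [[0, 0, 0.107], [0, 0, 0.045]], [[0, 0, 0.107], [0, 0, 0.045]], [[0, 0, 0.107], [0, 0, 0.045]], [[0, 0, 0.107], [0, 0, 0.045]]]'

```text
time: 75.57
tool_pos: [0.4384, 0.1736, 0.0448]
tcp_rot: [0.177, -3.135, 0.001]
wrist_force: [-6.9, -2.2, 14.3]
width: -0.002
grip_force: 7.2
```

Call:
play_rows --rows '[[[0, 0, -0.06], [0, 0, 0]], [[0, 0, -0.105], [0, 0, 0]], [[0, 0, -0.105], [0, 0, 0]], [[0, 0, -0.105], [0, 0, 0]]]'

```text
time: 75.9
tool_pos: [0.44, 0.1741, 0.0705]
tcp_rot: [-0.176, 3.134, 0.001]
wrist_force: [-0.6, 0.7, 1.1]
width: -0.002
grip_force: 0.0
```

Call:
play_rows --rows '[[[0, -0.1, 0], [0, 0, 0]], [[0, -0.18, 0], [0, 0, 0]], [[0, -0.18, 0], [0, 0, 0]], [[0, -0.18, 0], [0, 0, 0]], [[0, -0.18, 0], [0, 0, 0]], [[0, -0.18, 0], [0, 0, 0]], [[0, -0.18, 0], [0, 0, 0]]]'

```text
time: 76.48
tool_pos: [0.4439, 0.1297, 0.0693]
tcp_rot: [0.177, -3.136, -0.0]
wrist_force: [-0.1, -1.3, 0.8]
width: -0.002
grip_force: 0.0
```

```bash
python3 go.py r-90,-32,50,0 r-90,-32,44,0
```

```text
t 76.48 p [443.9 129.7  69.3] psi 6.45 q [ 0.23  0.03  2.2   0.    0.91 -1.45] F [-0.1 -1.3  0.8] w -0.2
[444.  128.8  50. ] [[-0.0, -0.003, 0.077], [0.0, -0.0, 0.001]] rows 0.5 
[444.  128.8  44. ] [[-0.0, -0.003, 0.101], [0.0, -0.0, 0.001]] rows 0.1
```

Call:
play_rows --rows '[[[0, -0.003, 0.06], [0, 0, 0]], [[0, -0.003, 0.08], [0, 0, 0]], [[0, -0.003, 0.093], [0, 0, 0]], [[0, -0.003, 0.101], [0, 0, 0]], [[0, -0.003, 0.103], [0, 0, 0]], [[0, -0.003, 0.103], [0, 0, 0]], [[0, -0.003, 0.103], [0, 0, 0]], [[0, -0.003, 0.103], [0, 0, 0]]]'

```text
time: 77.15
tool_pos: [0.4434, 0.1287, 0.0449]
tcp_rot: [0.176, -3.135, -0.0]
wrist_force: [-5.1, 0.2, 10.6]
width: 0.0
grip_force: 5.4
```

Call:
play_rows --rows '[[[0, 0, -0.1], [0, 0, 0]], [[0, 0, -0.25], [0, 0, 0]], [[0, 0, -0.4], [0, 0, 0]], [[0, 0, -0.5], [0, 0, 0]], [[0, 0, -0.5], [0, 0, 0]], [[0, 0, -0.5], [0, 0, 0]], [[0, 0, -0.5], [0, 0, 0]], [[0, 0, -0.5], [0, 0, 0]], [[0, 0, -0.5], [0, 0, 0]], [[0, 0, -0.5], [0, 0, 0]]]'

```text
time: 77.98
tool_pos: [0.443, 0.1281, 0.1672]
tcp_rot: [0.175, -3.134, 0.001]
wrist_force: [-0.6, -0.5, -0.5]
width: -0.004
grip_force: 0.0
```

```bash
python3 - <<'E'
from h import *
s=cams.read_camera("scene"); cv2.imwrite("pics/k10.png",crop(s["image"],140,242,140,225,6))
E
```

```text
(no output)
```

View pics/k10.png

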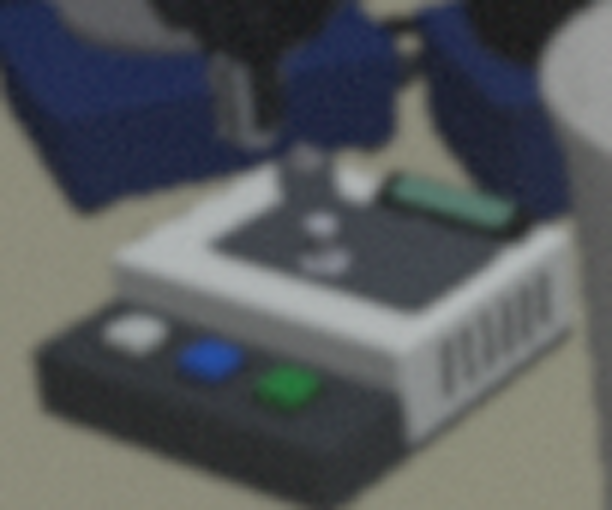

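The picture shows the cover shut (knob at about 320,225 in the crop), all three keys up, and the gripper clear above the reader.

```bash
python3 -c "
from workcell import bot
print(bot.finish_job())"
```

```text
the job is handed in; nothing more can be done
None
```

I pressed the zero key, stacked the mask, all three orange plaques and the tile in the well, shut the cover, pressed mode then read, and handed the job in at about 78 s; the hand-in call returned no verdict.

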